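# Push stuck sample jars out of a bench block

### The job

The sample jars are stuck flush in the raised block. First move the stock bottle that blocks the front of the block over onto the bench mat, then use the push-out tool to push every jar up out of its well from below, through the hole in the floor of the well, far enough to grip it. Stand all the jars upright in the sample tray and put the tool back standing on the mat; keep the jars upright throughout and leave the other things on the bench alone.

Things in the scene. Friction and masses are not known exactly. Their poses are not given: they have to be found in the camera images.
- block: Fixed raised aluminium jar block: bar 58 mm deep (its x), 240 mm long (its y) on two end legs, open in front (its -x side, towards the robot) and behind. Origin on the bench under its middle, z up. Underside 70 mm above the bench, top face 150 mm. Legs' inner faces 120 mm either side of the middle; at them low feet, 6 mm high, 90 mm deep, 120 to 142 mm out. Four wells in a row along y.
- well1 (a point): Centre of the mouth of well 1 (block's y = -81 mm, 150 mm above the bench; block's axes). Round, 37.5 mm wide, 72 mm deep; its 8 mm floor has a 21 mm round access hole on the well's axis. A spring clip grips the jar: 3 to 5 N pushes it up, and it stays at the height it is pushed to. May be empty.
- well2 (a point): Centre of the mouth of well 2 (block's y = -27 mm, 150 mm above the bench; block's axes). Round, 37.5 mm wide, 72 mm deep; its 8 mm floor has a 21 mm round access hole on the well's axis. A spring clip grips the jar: 3 to 5 N pushes it up, and it stays at the height it is pushed to. May be empty.
- well3 (a point): Centre of the mouth of well 3 (block's y = 27 mm, 150 mm above the bench; block's axes). Round, 37.5 mm wide, 72 mm deep; its 8 mm floor has a 21 mm round access hole on the well's axis. A spring clip grips the jar: 3 to 5 N pushes it up, and it stays at the height it is pushed to. May be empty.
- well4 (a point): Centre of the mouth of well 4 (block's y = 81 mm, 150 mm above the bench; block's axes). Round, 37.5 mm wide, 72 mm deep; its 8 mm floor has a 21 mm round access hole on the well's axis. A spring clip grips the jar: 3 to 5 N pushes it up, and it stays at the height it is pushed to. May be empty.
- jar1_mid (a point): Centre (half-way up) of the sample jar that starts in well 1: upright cylinder 36 mm across, 72 mm tall, amber glass with a white screw cap of the same width, about 60 g; z up its axis. Starts fully down, cap flush with the block's top face. May be absent.
- jar2_mid (a point): Centre (half-way up) of the sample jar that starts in well 2: upright cylinder 36 mm across, 72 mm tall, amber glass with a white screw cap of the same width, about 60 g; z up its axis. Starts fully down, cap flush with the block's top face. May be absent.
- jar3_mid (a point): Centre (half-way up) of the sample jar that starts in well 3: upright cylinder 36 mm across, 72 mm tall, amber glass with a white screw cap of the same width, about 60 g; z up its axis. Starts fully down, cap flush with the block's top face. May be absent.
- jar4_mid (a point): Centre (half-way up) of the sample jar that starts in well 4: upright cylinder 36 mm across, 72 mm tall, amber glass with a white screw cap of the same width, about 60 g; z up its axis. Starts fully down, cap flush with the block's top face. May be absent.
- tool_grip (a point): Centre of the grip of the steel push-out tool (0.34 kg): upright grey handle 18 x 18 mm, 66 mm long, its centre 150 mm above the tool's underside; 12 mm square shank below. The tool stands by itself on a sole plate 110 x 50 x 6 mm that reaches 92 mm forwards and 18 mm back from the handle's axis. Axes: z up the handle, x forwards to the toe.
- tool_pin (a point): Tip of the tool's upright pin, 10 mm thick, at the toe: 70 mm forwards of the handle's axis, 56 mm above the tool's underside (50 mm above the sole's top). Axes as the tool's.
- tool_sole (a point): Middle of the underside of the tool's sole plate, 37 mm forwards of the handle's axis. Axes as the tool's.
- bottle_cap (a point): Centre of the blue screw cap (40 mm across, 29 mm tall) of the low white stock bottle that stands in front of the block: body 76 mm across and 85 mm tall, whole bottle 130 mm tall, 0.35 kg, this point 115.5 mm above its underside on its axis; z up.
- mat: Grey bench mat, fixed, 280 mm (its x) by 140 mm (its y), 3 mm thick; origin at its centre on the bench. The tool starts standing on the half of it that is nearer the robot. It lies to the left or right of the block.
- tray: Blue sample tray, fixed, 250 mm (its x) by 100 mm (its y), walls 4 mm thick and 25 mm high, floor 4 mm thick; origin at its centre on the bench. It lies on the other side of the block from the mat.
- beaker: Bystander: glass beaker, 72 mm across, 85 mm tall, origin under its centre, beyond the block.
- dishes: Bystander: stack of three clear dishes with lids, 88 mm across, 47 mm tall, origin under its centre, beyond the block.
- carton: Bystander: closed cardboard carton 60 x 95 x 45 mm, origin under its centre, beyond the block.

How it is judged (in metres and radians):
On the way, in this order (a step that is already met when the one before it is completed fails the run):
1. the stock bottle stands upright on the bench mat (x of bottle_cap in the frame of mat between -0.135 and 0.135 m and y of bottle_cap in the frame of mat between -0.065 and 0.065 m and z of bottle_cap in the frame of mat below 0.127 m and angle between bottle_cap's own z axis and vertical below 0.1 rad), for 0.3 s.
2. every jar has been pushed up at least 20 mm in its well (or already stands in the tray) ((z of jar1_mid in the frame of block above 0.134 m or (x of jar1_mid in the frame of tray between -0.107 and 0.107 m and y of jar1_mid in the frame of tray between -0.032 and 0.032 m and z of jar1_mid in the frame of tray below 0.048 m and angle between jar1_mid's own z axis and vertical below 0.12 rad)) and (z of jar2_mid in the frame of block above 0.134 m or (x of jar2_mid in the frame of tray between -0.107 and 0.107 m and y of jar2_mid in the frame of tray between -0.032 and 0.032 m and z of jar2_mid in the frame of tray below 0.048 m and angle between jar2_mid's own z axis and vertical below 0.12 rad)) and (z of jar3_mid in the frame of block above 0.134 m or (x of jar3_mid in the frame of tray between -0.107 and 0.107 m and y of jar3_mid in the frame of tray between -0.032 and 0.032 m and z of jar3_mid in the frame of tray below 0.048 m and angle between jar3_mid's own z axis and vertical below 0.12 rad)) and (z of jar4_mid in the frame of block above 0.134 m or (x of jar4_mid in the frame of tray between -0.107 and 0.107 m and y of jar4_mid in the frame of tray between -0.032 and 0.032 m and z of jar4_mid in the frame of tray below 0.048 m and angle between jar4_mid's own z axis and vertical below 0.12 rad))), for 0.2 s.
At the end, for the whole second after the job is handed in: Every jar stands upright (within 0.12 rad) on the floor of the sample tray; the bottle and the push-out tool stand upright (within 0.1 rad) on the bench mat, the bottle's axis and the middle of the tool's sole at least 5 mm inside the mat's edges; nothing is held (all of step 1 and x of jar1_mid in the frame of tray between -0.107 and 0.107 m and y of jar1_mid in the frame of tray between -0.032 and 0.032 m and z of each of jar1_mid, jar2_mid, jar3_mid, jar4_mid in the frame of tray below 0.048 m and angle between each of jar1_mid, jar2_mid, jar3_mid, jar4_mid's own z axis and vertical below 0.12 rad and x of jar2_mid in the frame of tray between -0.107 and 0.107 m and y of jar2_mid in the frame of tray between -0.032 and 0.032 m and x of jar3_mid in the frame of tray between -0.107 and 0.107 m and y of jar3_mid in the frame of tray between -0.032 and 0.032 m and x of jar4_mid in the frame of tray between -0.107 and 0.107 m and y of jar4_mid in the frame of tray between -0.032 and 0.032 m and x of tool_sole in the frame of mat between -0.135 and 0.135 m and y of tool_sole in the frame of mat between -0.065 and 0.065 m and z of tool_sole in the frame of mat below 0.01 m and angle between tool_sole's own z axis and vertical below 0.1 rad); the robot touches nothing.
It fails at once if a jar is tipped over by more than 0.6 rad (angle between any of jar1_mid, jar2_mid, jar3_mid, jar4_mid's own z axis and vertical above 0.6 rad).
It fails at once if the beaker, the dishes or the carton is moved more than 25 mm (distance of any of beaker, dishes, carton from where it was at the start of the episode above 0.025 m).
Of jar1, jar2, jar3, jar4 only 2 to 4 are there at a start; the rules pass over those that are not, and their reading is None.
At some moment in a run one of bottle, tool may be knocked a few centimetres aside while the robot is not near it.
It also fails if it takes over 210 s, if anything falls off the work surface, if the arm or the gripper's body presses on something with over 40 N, if the wrist force passes 120 N, or if a joint passes its speed limit or range.

### The arm

A 7-joint arm with a two-finger parallel gripper is mounted at the origin on the work surface. World frame = base frame: x ahead of the robot, y to its left, z up, the work surface at z = 0. Lengths are in m, angles in degrees, forces in N, time in s.
With the tool pointing down it reaches from about 0.425 to 0.875 m from the base axis. Payload 4.7 kg.
Tool frame: the origin (TCP) lies between the finger pads; the fingertips stand 25 mm ahead of it and the grasp point (between the pads) lies 6 mm ahead of it (env.tip_reach is the distance from the TCP to the fingertips, in m); z points along the fingers, y is the direction in which the jaws open and shut (so a half turn about z gives the same grasp; the last joint's range is limited). The gripper opens to 87 mm and grips with 3 to 60 N. Pads are 19 mm wide; open, the fingers measure 117 mm over their backs; the gripper's body (75 mm by 190 mm) begins 51 mm behind the grasp point.
Start: joints at [67.214, 18.392, -4.016, 83.108, 1.295, 78.541, -3.26], TCP at [0.26, -0.596, 0.248] pointing down, gripper open.
Joint ranges: [-163.93, 163.93], [-17.29, 119.83], [-79.2, 71.16], [3.27, 140.29], [-89.18, 269.18], [5.43, 117.66], [-154.24, 154.24]. Speed limits (degrees/s): [147.25, 147.25, 180, 180, 180, 180, 180].

### API

Orientations are given as [roll, pitch, yaw] about the fixed x, y, z axes, in that order (R = Rz(yaw) Ry(pitch) Rx(roll)).
In Python, from cell import env, viewer, job gives the robot as it stands.
- The arm moves only by the tool move_arm, never from a script. Its argument "steps" is a list of rows, each a list of 7 numbers: the finger opening in cm, from 0 to 8.7, then the shift along the tool's x, y, z in cm, then the turn, a rotation vector about the tool's x, y, z in rad. In form: [[fingers, tx, ty, tz, wx, wy, wz], ...]. A call has 1 to 5 rows; each row shifts and turns the commanded pose from where the row before left it, along the tool's axes as they then stand; what a row does not reach is not made up. A row lasts 1/12 s, in which the tool goes at most 41.7 mm and 7.16 degrees, less where a joint would pass 70% of its speed; a pose out of reach is approached as far as the arm can. A call is refused whole if a number of a shift passes 4.17 or a number of a turn 0.125, either way. A call with a gripper value outside its range is refused whole. The fingers move at their own pace and stop on an object; "force" is the grip in N (left out, the last holds). Time passes only in rows, so rows that do not move let the fingers close. It gives the time, the measured TCP pose, the force and the opening at its end, in the units of the state.
- env.get_obs(): the state, without advancing time (a new reading comes with each control period).
- viewer.read_camera(name): name is "side" or "top"; returns a dict with "img" (400x640x3 uint8, red, green, blue), "vfov" (degrees; the focal length in pixels is half the picture's height over the tangent of half this angle, whatever the lens; pixels are square), "cx", "cy" (the principal point, pixels), "extrinsics" (4x4, takes a point from world to camera coordinates). Camera axes: x right, y down, z forward; pixel columns grow to the right and rows downward; lengths in m; the calibration is good to about 2 mm. A picture is of the moment at which its call begins. There is no depth.
- job.sign_off(): hands the job in, once; it reports no verdict.
The state is a dict: "time_s": time; "qpos": joint angles; "joint_velocities": joint speeds; "effort": joint torques, N m; "tool_pos": TCP position; "tool_rot": TCP orientation; "force": force on the tool from outside, world axes, zero at the start; "wrist_torque": the same for the moment, N m; "grip_width": finger opening in m.
Only numpy, scipy, OpenCV 4.12 (cv2) and the standard library are available. Lean on these libraries where they do the work, as an engineer would, in place of code of your own. Each camera call takes 0.05 s, during which the arm holds its last target.

## Working session

There is one attempt and no reset: what is moved stays moved. The work goes in short steps, Python scripts to look and compute and a tool call to move; the robot and the scene stay as the last step left them, time stands still between calls to the robot, and variables do not carry over. Pictures are saved under pics/ and viewed, and the job is handed in when it is done.

Besides the shell and the picture viewer there is one more tool, called after "Emit:" by a JSON object that holds its "api" and its "payload". move_arm: Moves the arm, as the interface text tells. Its arguments: {"type":"object","properties":{"steps":{"type":"array"},"force":{"type":"number"}},"required":["steps"]}

```bash
ls; mkdir -p pics
python3 - <<'E'
from cell import env,viewer,job
import cv2
o=env.get_obs();print(o, env.tip_reach)
for n in("side","top"):
    c=viewer.read_camera(n);print(n,c["vfov"],c["cx"],c["cy"],c["extrinsics"].tolist(),[k for k in c])
    cv2.imwrite(f"pics/{n}0.png",c["img"][:,:,::-1])
E
```

```text
pics
{'time_s': 0.0, 'qpos': array([67.21399641, 18.43951575, -4.01669449, 83.1752194 ,  1.29443123,
       78.54003122, -3.26074362]), 'joint_velocities': array([-0.01121682, -0.07176926, -0.04615782, -0.03479879,  0.04271258,
        0.00669251, -0.01304872]), 'effort': array([-8.47177180e-04, -4.91298580e+01, -4.04331805e-01, -3.12527490e+01,
       -6.37756381e-02,  4.37952520e-02,  1.59146066e-04]), 'tool_pos': array([ 0.25993109, -0.59521359,  0.24645367]), 'tool_rot': array([-1.79890450e+02,  4.80774816e-03,  2.35960114e+01]), 'force': array([-0.32604214, -0.1030138 , -0.3026699 ]), 'wrist_torque': array([-0.02697246, -0.03010748, -0.06161936]), 'grip_width': 0.0868856115588831} 0.025
side 54.56210471740425 326.3968914265365 204.53477490904575 [[-0.6707694299743541, -0.7416656066714304, 0.0007068893681465645, 0.4032734453058722], [-0.5231249885979432, 0.47244315371830475, -0.7093220092518654, 0.37429091432927153], [0.5257457732747658, -0.4761613113067892, -0.7048842369483921, 0.7440105654681929], [0.0, 0.0, 0.0, 1.0]] ['img', 'vfov', 'cx', 'cy', 'extrinsics']
top 45.857164417442824 322.3103251028394 201.50690770883045 [[0.0003986456272384579, -0.9999936817333543, 0.0035323611132556843, 0.029600385917223655], [-0.9929705057908821, -0.0008139361060166058, -0.11835925032465586, 0.5968799306195637], [0.11836137761560189, -0.0034603470036803797, -0.9929645564105252, 1.1509459262319062], [0.0, 0.0, 0.0, 1.0]] ['img', 'vfov', 'cx', 'cy', 'extrinsics']
```

View pics/side0.png

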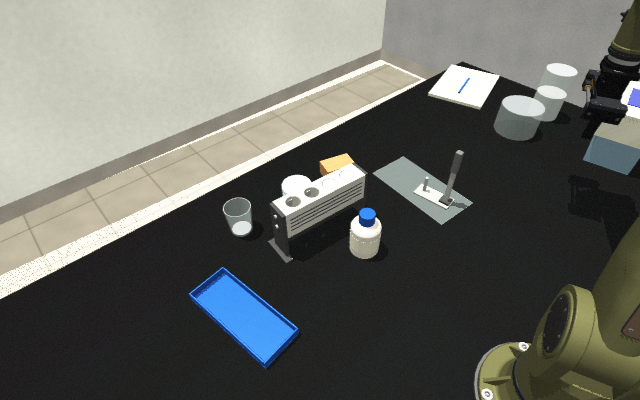

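View pics/top0.png

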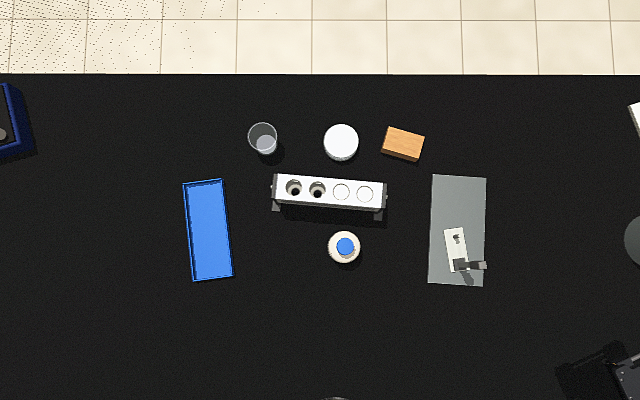

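The side and top views show the tray at the left (top px ~207,230), the block (330,193) with two empty wells on the left and two white caps on the right, the bottle (345,247), and the tool on the mat (458,250).

```bash
cat > h.py <<'E'
from cell import env,viewer,job
import numpy as np,cv2
class Cam:
    def __init__(s,n):
        c=viewer.read_camera(n);s.img=c["img"];s.E=np.array(c["extrinsics"]);s.f=200/np.tan(np.radians(c["vfov"]/2))
        s.cx,s.cy=c["cx"],c["cy"]
        s.R=s.E[:3,:3];s.o=-s.R.T@s.E[:3,3]
    def ray(s,p):
        d=s.R.T@np.array([(p[0]-s.cx)/s.f,(p[1]-s.cy)/s.f,1.]);return d/np.linalg.norm(d)
    def plane(s,p,z):
        d=s.ray(p);return s.o+d*(z-s.o[2])/d[2]
    def proj(s,P):
        q=s.R@np.asarray(P,float)+s.E[:3,3];return np.array([s.cx+s.f*q[0]/q[2],s.cy+s.f*q[1]/q[2]])
def tri(c1,p1,c2,p2):
    d1,d2=c1.ray(p1),c2.ray(p2);A=np.c_[d1,-d2];t=np.linalg.lstsq(A,c2.o-c1.o,rcond=None)[0]
    a=c1.o+t[0]*d1;b=c2.o+t[1]*d2;return (a+b)/2,np.linalg.norm(a-b)
def zoom(c,x0,y0,w,h,k,fn):
    m=c.img[y0:y0+h,x0:x0+w,::-1];cv2.imwrite(fn,cv2.resize(m,None,fx=k,fy=k,interpolation=cv2.INTER_CUBIC))
def comps(mask,amin=20):
    n,l,st,ce=cv2.connectedComponentsWithStats(mask.astype(np.uint8));return [(st[i].tolist(),ce[i].round(2).tolist(),l==i) for i in range(1,n) if st[i][4]>=amin]
E
python3 - <<'E'
from h import *
t=Cam("top");s=Cam("side")
zoom(t,260,160,240,140,3.3,"pics/tz.png");zoom(s,260,130,220,150,3.6,"pics/sz.png")
for n,c in(("top",t),("side",s)):
    h=cv2.cvtColor(c.img,cv2.COLOR_RGB2HSV)
    b=(h[...,0]>95)&(h[...,0]<125)&(h[...,1]>140)&(h[...,2]>60)
    for st,ce,m in comps(b): print(n,"blue",st,ce)
E
```

```text
top blue [0, 82, 21, 68, 351] [10.79, 118.65]
top blue [182, 178, 53, 104, 4063] [207.4, 229.73]
top blue [337, 238, 17, 17, 227] [344.66, 246.04]
side blue [458, 78, 11, 15, 21] [463.24, 85.14]
side blue [359, 207, 17, 20, 276] [366.56, 216.47]
side blue [188, 267, 111, 102, 5192] [244.41, 315.9]
```

View pics/tz.png

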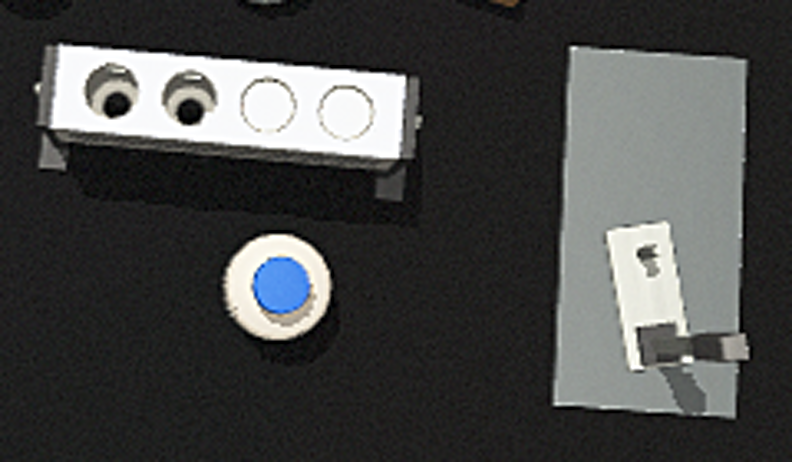

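View pics/sz.png

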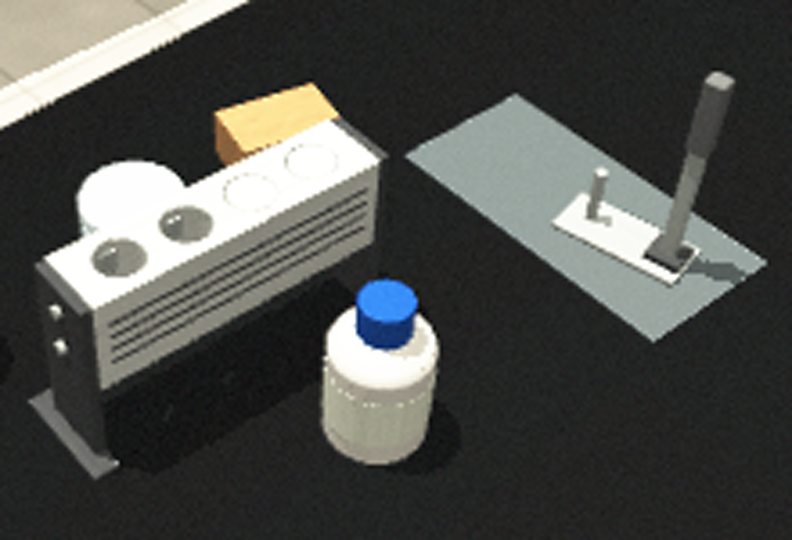

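Run:
```python
from h import *
np.set_printoptions(precision=4,suppress=True)
t=Cam("top");s=Cam("side")
T=lambda x,y:(260+x/3.3,160+y/3.3);S=lambda x,y:(260+x/3.6,130+y/3.6)
for n,a,b in(("cap1",T(346,112),S(312,161)),("cap2",T(268,105),S(250,193)),("w3 ",T(189,97),S(185,224)),("w4",T(111,90),S(119,258)),
  ("bottletop",T(281,285),S(387,298)),("pintip",T(650,254),S(601,172)),("handletop",T(734,347),S(719,78)),
  ("topcornerLR",T(405,73),S(386,155)),("topFL",T(50,126),S(94,306)),("topcBL",T(56,44),S(38,266))):
    print(n,*tri(t,a,s,b), t.plane(a,.15))
# mat
for c in(t,s):
    h=cv2.cvtColor(c.img,cv2.COLOR_RGB2HSV).astype(int)
    g=(h[...,2]>80)&(h[...,2]<170)&(h[...,1]<60)
    x0,x1,y0,y1=(420,500,165,295) if c is t else(365,480,150,230)
    m=np.zeros(g.shape,bool);m[y0:y1,x0:x1]=g[y0:y1,x0:x1]
    st,ce,mm=max(comps(m),key=lambda q:q[0][4]);ys,xs=np.nonzero(mm)
    hull=cv2.convexHull(np.c_[xs,ys].astype(np.float32))[:,0]
    P=np.array([c.plane(p,.003)[:2] for p in hull],np.float32)
    r=cv2.minAreaRect(P);print("mat",r,cv2.boxPoints(r).round(3).tolist())
# sole
for c,b in((t,(435,480,220,278)),(s,(405,462,180,215))):
    x0,x1,y0,y1=b
    g=cv2.cvtColor(c.img,cv2.COLOR_RGB2GRAY)>185
    m=np.zeros(g.shape,bool);m[y0:y1,x0:x1]=g[y0:y1,x0:x1]
    st,ce,mm=max(comps(m),key=lambda q:q[0][4]);ys,xs=np.nonzero(mm)
    P=np.array([c.plane(p,.009)[:2] for p in np.c_[xs,ys]],np.float32)
    r=cv2.minAreaRect(P);print("sole",st,r,cv2.boxPoints(r).round(3).tolist())
# tray
for c in(t,s):
    h=cv2.cvtColor(c.img,cv2.COLOR_RGB2HSV)
    b=(h[...,0]>95)&(h[...,0]<125)&(h[...,1]>140)&(h[...,2]>60)
    st,ce,mm=max(comps(b),key=lambda q:q[0][4]);ys,xs=np.nonzero(mm)
    P=np.array([c.plane(p,.025)[:2] for p in np.c_[xs,ys]],np.float32)
    r=cv2.minAreaRect(P);print("tray",r,cv2.boxPoints(r).round(3).tolist())
```

```text
cap1 [ 0.6002 -0.0671  0.1475] 0.002053350950165406 [ 0.6006 -0.0662  0.15  ]
cap2 [ 0.6055 -0.0132  0.1459] 0.0012390184940550863 [ 0.6054 -0.0126  0.15  ]
w3  [0.6109 0.0414 0.147 ] 0.0012770887297557725 [0.6109 0.0418 0.15  ]
w4 [0.6155 0.095  0.1468] 0.001949165739134437 [0.6157 0.0955 0.15  ]
bottletop [ 0.4821 -0.0223  0.1299] 0.0012147963083816414 [ 0.482  -0.0208  0.15  ]
pintip [ 0.5056 -0.2981  0.064 ] 0.0033175180979694912 [ 0.5032 -0.2723  0.15  ]
handletop [ 0.4406 -0.3158  0.1839] 0.0008734397918717262 [ 0.4404 -0.3271  0.15  ]
topcornerLR [ 0.6137 -0.1267  0.1154] 0.04919414918038042 [ 0.6278 -0.1072  0.15  ]
topFL [0.5897 0.1362 0.1501] 0.002829290053943818 [0.5907 0.1372 0.15  ]
topcBL [0.6497 0.1349 0.1405] 0.0006024528895054061 [0.6478 0.1338 0.15  ]
mat ((0.5295397043228149, -0.31881535053253174), (0.14731940627098083, 0.2794286906719208), 86.00707244873047) [[0.38499999046325684, -0.382999986410141], [0.6639999747276306, -0.4020000100135803], [0.6740000247955322, -0.2549999952316284], [0.39500001072883606, -0.23600000143051147]]
mat ((0.526556134223938, -0.345488
[... 737 characters left out ...]
656], [0.4259999990463257, -0.34200000762939453], [0.5339999794960022, -0.3269999921321869], [0.5270000100135803, -0.2770000100135803]]
tray ((0.5293470621109009, 0.3185686469078064), (0.2501245439052582, 0.1065746620297432), 7.882128715515137) [[0.39800000190734863, 0.3540000021457672], [0.4129999876022339, 0.24899999797344208], [0.6610000133514404, 0.28299999237060547], [0.6460000276565552, 0.3889999985694885]]
tray ((0.5225304365158081, 0.32135504484176636), (0.25984933972358704, 0.1056257113814354), 7.851151466369629) [[0.3869999945163727, 0.35600000619888306], [0.4009999930858612, 0.25099998712539673], [0.6579999923706055, 0.28700000047683716], [0.6439999938011169, 0.39100000262260437]]
```

Emit:
{"api": "move_arm", "payload": {"steps": [[8.7, 0, 0, 0, 0, 0, 0.103], [8.7, 0, 0, 0, 0, 0, 0.103], [8.7, 0, 0, 0, 0, 0, 0.103], [8.7, 0, 0, 0, 0, 0, 0.103], [8.7, 0, 0, 0, 0, 0, 0]]}}

```text
time_s: 0.72
tool_pos: [0.2601, -0.5957, 0.2475]
tool_rot: [180.0, 0.0, -0.2]
force: [0.2, -0.5, 0.1]
grip_width: 0.0871
```

Emit:
{"api": "move_arm", "payload": {"steps": [[8.7, 1.4, -3.7, 0, 0, 0, 0], [8.7, 1.4, -3.7, 0, 0, 0, 0], [8.7, 1.4, -3.7, 0, 0, 0, 0], [8.7, 1.4, -3.7, 0, 0, 0, 0], [8.7, 1.4, -3.7, 0, 0, 0, 0]]}}

```text
time_s: 1.13
tool_pos: [0.3306, -0.4089, 0.2476]
tool_rot: [180.0, -0.0, 0.2]
force: [0.5, -0.1, -0.2]
grip_width: 0.0866
```

Emit:
{"api": "move_arm", "payload": {"steps": [[8.7, 1.4, -3.7, 0, 0, 0, 0], [8.7, 1.4, -3.7, 0, 0, 0, 0], [8.7, 1.4, -3.7, 0, 0, 0, 0], [8.7, 1.4, -3.7, 0, 0, 0, 0], [8.7, 1.4, -3.7, 0, 0, 0, 0]]}}

```text
time_s: 1.55
tool_pos: [0.4005, -0.2238, 0.2478]
tool_rot: [179.9, -0.0, 0.2]
force: [0.7, -0.3, 0.8]
grip_width: 0.0869
```

Emit:
{"api": "move_arm", "payload": {"steps": [[8.7, 1.6, -3.8, 0, 0, 0, 0], [8.7, 1.6, -3.8, 0, 0, 0, 0], [8.7, 1.6, -3.8, 0, 0, 0, 0], [8.7, 1.6, -3.8, 0, 0, 0, 0], [8.7, 1.6, -3.8, 0, 0, 0, 0]]}}

```text
time_s: 1.97
tool_pos: [0.4806, -0.0338, 0.248]
tool_rot: [179.9, -0.1, 0.2]
force: [-0.0, -0.9, -1.1]
grip_width: 0.087
```

Emit:
{"api": "move_arm", "payload": {"steps": [[8.7, 0.1, -1.1, 3, 0, 0, 0], [8.7, 0, 0, 3, 0, 0, 0], [8.7, 0, 0, 3, 0, 0, 0], [8.7, 0, 0, 2, 0, 0, 0], [8.7, 0, 0, 1, 0, 0, 0]]}}

```text
time_s: 2.38
tool_pos: [0.4793, -0.0245, 0.1248]
tool_rot: [-180.0, 0.2, 0.2]
force: [-0.1, 0.1, 0.3]
grip_width: 0.0871
```

Run:
```python
from h import *
s=Cam("side");zoom(s,270,120,240,150,3.3,"pics/a1.png");t=Cam("top");h=cv2.cvtColor(t.img,cv2.COLOR_RGB2HSV)
print(env.get_obs()["tool_pos"],env.get_obs()["qpos"])
```

```text
[ 0.48003853 -0.02465775  0.12615028] [ 32.15157039   5.62234979 -33.59707174 113.83356444   3.48341045
  61.70957134 -92.88532601]
```

View pics/a1.png

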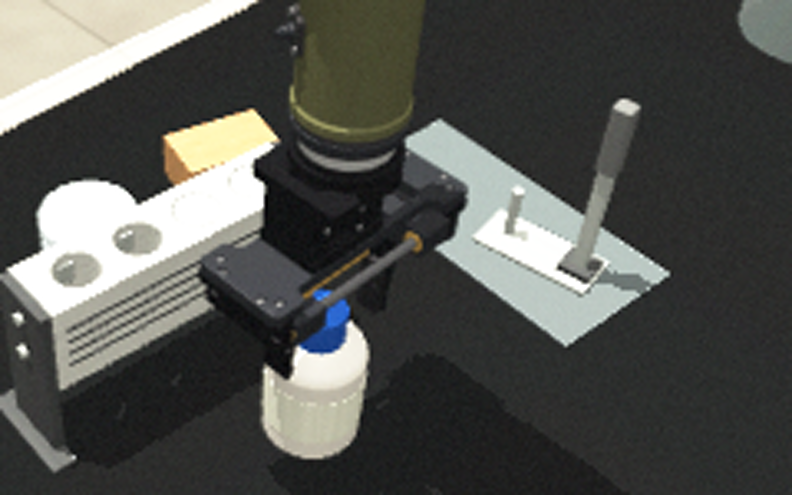

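The jaws straddle the blue cap (zoom px ~330,320), so I'll close.

Emit:
{"api": "move_arm", "payload": {"steps": [[3, 0.2, 0, 0, 0, 0, 0], [3, 0, 0, 0, 0, 0, 0], [3, 0, 0, 0, 0, 0, 0], [3, 0, 0, 0, 0, 0, 0], [3, 0, 0, 0, 0, 0, 0]], "force": 25}}

```text
time_s: 2.9
tool_pos: [0.4838, -0.0249, 0.1284]
tool_rot: [180.0, -0.1, -0.0]
force: [0.4, -0.6, 0.3]
grip_width: 0.0617
```

Emit:
{"api": "move_arm", "payload": {"steps": [[3, 0, 0, 0, 0, 0, 0], [3, 0, 0, 0, 0, 0, 0], [3, 0, 0, -1, 0, 0, 0], [3, 0, 0, -2, 0, 0, 0], [3, 0, 0, -3, 0, 0, 0]]}}

```text
time_s: 3.32
tool_pos: [0.4808, -0.0246, 0.186]
tool_rot: [-179.9, 0.4, 0.0]
force: [-1.0, -1.2, -1.6]
grip_width: 0.0395
```

Emit:
{"api": "move_arm", "payload": {"steps": [[3, 0, 0, -3, 0, 0, 0], [3, 0, 0, -4, 0, 0, 0], [3, 0, 0, -4, 0, 0, 0], [3, 0, 0, -2, 0, 0, 0], [3, 0, 0, 0, 0, 0, 0]]}}

```text
time_s: 3.73
tool_pos: [0.4854, -0.0245, 0.3233]
tool_rot: [179.9, -0.5, 0.0]
force: [0.3, -0.7, -2.3]
grip_width: 0.0392
```

Run:
```python
from h import *
s=Cam("side");zoom(s,270,80,240,180,3.3,"pics/a2.png")
o=env.get_obs();print(o["tool_pos"],o["force"])
h=cv2.cvtColor(s.img,cv2.COLOR_RGB2HSV)
```

```text
[ 0.48428934 -0.02451218  0.32011726] [-0.14712681 -0.19863643 -2.18098937]
```

View pics/a2.png

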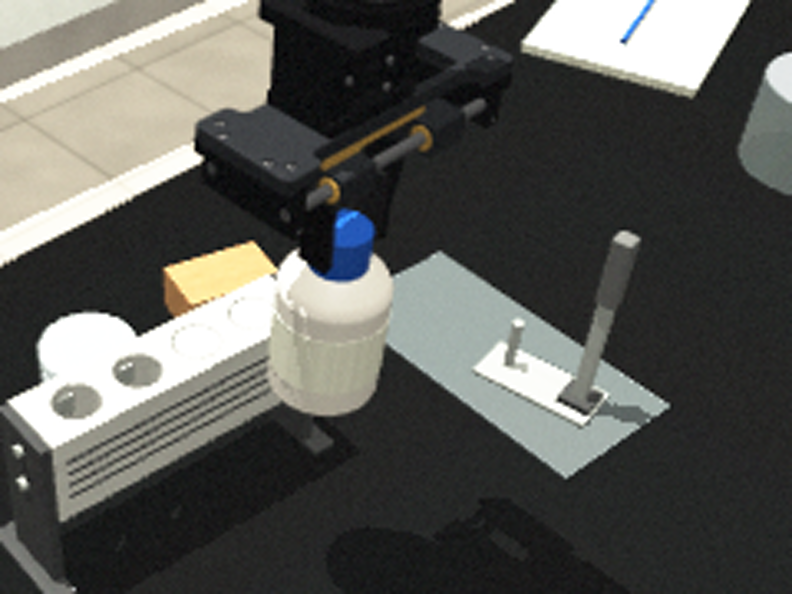

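Run:
```python
from h import *
s=Cam("side")
for z in(.175,.185,.195,.205):
    a=np.linspace(0,6.28,60);print(z,max(s.proj([.484+.038*np.cos(k),-.0245+.038*np.sin(k),z])[1] for k in a))
```

```text
0.175 210.0169801342302
0.185 206.8366937310176
0.195 203.60339591381035
0.205 200.31575009156856
```

Emit:
{"api": "move_arm", "payload": {"steps": [[3, 1.2, 3, 0, 0, 0, 0], [3, 1.6, 3.8, 0, 0, 0, 0], [3, 1.6, 3.8, 0, 0, 0, 0], [3, 1.6, 3.8, 0, 0, 0, 0], [3, 1.6, 3.8, 0, 0, 0, 0]]}}

```text
time_s: 4.25
tool_pos: [0.5584, -0.2082, 0.3146]
tool_rot: [-179.9, 0.3, 0.0]
force: [0.7, 0.8, -2.7]
grip_width: 0.0391
```

Emit:
{"api": "move_arm", "payload": {"steps": [[3, 1.6, 3.8, 0, 0, 0, 0], [3, 1.6, 3.8, 0, 0, 0, 0], [3, 1.2, 3, 0, 0, 0, 0], [3, 0.5, 1.0, 0, 0, 0, 0], [3, 0, 0, 0, 0, 0, 0]]}}

```text
time_s: 4.67
tool_pos: [0.6068, -0.327, 0.3123]
tool_rot: [-179.9, 0.4, -0.3]
force: [-1.1, -0.2, -3.1]
grip_width: 0.0395
```

Emit:
{"api": "move_arm", "payload": {"steps": [[3, 0.2, -0.3, 3, 0, 0, 0], [3, 0, 0, 4, 0, 0, 0], [3, 0, 0, 4, 0, 0, 0], [3, 0, 0, 3, 0, 0, 0], [3, 0, 0, 2, 0, 0, 0]]}}

```text
time_s: 5.08
tool_pos: [0.6069, -0.3165, 0.1511]
tool_rot: [-179.7, 0.5, 0.1]
force: [-0.6, -0.2, -2.1]
grip_width: 0.0394
```

Run:
```python
from h import *
s=Cam("side");zoom(s,270,80,240,180,3.3,"pics/a3.png")
o=env.get_obs();print(o["tool_pos"],o["force"])
```

```text
[ 0.60535506 -0.3158748   0.14757066] [-2.63500896  1.21740584 -5.51158572]
```

View pics/a3.png

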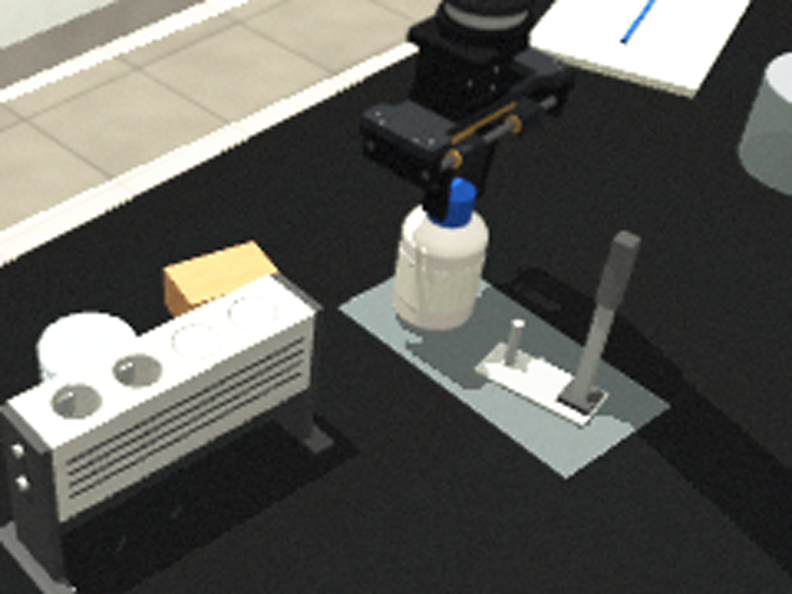

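Emit:
{"api": "move_arm", "payload": {"steps": [[3, 0, 0, 0.4, 0, 0, 0], [3, 0, 0, 0.3, 0, 0, 0], [3, 0, 0, 0.2, 0, 0, 0], [3, 0, 0, 0.2, 0, 0, 0], [3, 0, 0, 0, 0, 0, 0]]}}

```text
time_s: 5.55
tool_pos: [0.6108, -0.3198, 0.1478]
tool_rot: [179.9, -0.1, -0.0]
force: [0.2, 0.3, -2.4]
grip_width: 0.0391
```

Emit:
{"api": "move_arm", "payload": {"steps": [[3, 0, 0, 0.2, 0, 0, 0], [3, 0, 0, 0.1, 0, 0, 0], [3, 0, 0, 0, 0, 0, 0]]}}

```text
time_s: 5.8
tool_pos: [0.6102, -0.3198, 0.1437]
tool_rot: [180.0, -0.0, -0.0]
force: [1.1, 0.7, -2.8]
grip_width: 0.039
```

Emit:
{"api": "move_arm", "payload": {"steps": [[3, 0, 0, 0.2, 0, 0, 0], [3, 0, 0, 0.2, 0, 0, 0], [3, 0, 0, 0.2, 0, 0, 0], [3, 0, 0, 0, 0, 0, 0], [3, 0, 0, 0, 0, 0, 0]]}}

```text
time_s: 6.22
tool_pos: [0.6125, -0.3192, 0.143]
tool_rot: [179.9, -0.3, 0.0]
force: [-3.9, 2.8, 15.4]
grip_width: 0.0394
```

Emit:
{"api": "move_arm", "payload": {"steps": [[3, 0, 0, 0.2, 0, 0, 0], [3, 0, 0, 0.1, 0, 0, 0], [3, 0, 0, 0, 0, 0, 0]]}}

```text
time_s: 6.47
tool_pos: [0.6132, -0.3188, 0.1428]
tool_rot: [179.9, -0.4, 0.1]
force: [-6.5, 5.2, 25.3]
grip_width: 0.0398
```

Emit:
{"api": "move_arm", "payload": {"steps": [[3, 0, 0, -0.4, 0, 0, 0], [3, 0, 0, -0.3, 0, 0, 0], [3, 0, 0, 0, 0, 0, 0]]}}

```text
time_s: 6.72
tool_pos: [0.6108, -0.3199, 0.1428]
tool_rot: [180.0, -0.1, -0.0]
force: [-1.0, 0.9, 5.6]
grip_width: 0.0392
```

Now I'll release and go up.

Emit:
{"api": "move_arm", "payload": {"steps": [[8.7, 0, 0, -0.1, 0, 0, 0], [8.7, 0, 0, 0, 0, 0, 0], [8.7, 0, 0, 0, 0, 0, 0], [8.7, 0, 0, 0, 0, 0, 0], [8.7, 0, 0, 0, 0, 0, 0]]}}

```text
time_s: 7.13
tool_pos: [0.6099, -0.3199, 0.142]
tool_rot: [-180.0, 0.0, -0.0]
force: [0.9, -0.1, 0.2]
grip_width: 0.0646
```

Emit:
{"api": "move_arm", "payload": {"steps": [[8.7, 0, 0, -1, 0, 0, 0], [8.7, 0, 0, -3, 0, 0, 0], [8.7, 0, 0, -4, 0, 0, 0], [8.7, 0, 0, -4, 0, 0, 0], [8.7, 0, 0, -2, 0, 0, 0]]}}

```text
time_s: 7.55
tool_pos: [0.6117, -0.3201, 0.2894]
tool_rot: [179.8, -0.4, -0.0]
force: [0.3, 0.4, 1.1]
grip_width: 0.0862
```

Run:
```python
from h import *
np.set_printoptions(precision=4,suppress=True)
s=Cam("side");zoom(s,270,80,240,180,3.3,"pics/a4.png")
t=Cam("top");zoom(t,260,140,240,160,3.3,"pics/a4t.png")
o=env.get_obs();print(o["tool_pos"],o["force"])
```

```text
[ 0.6125 -0.3204  0.2895] [0.2681 0.0447 0.3799]
```

View pics/a4.png

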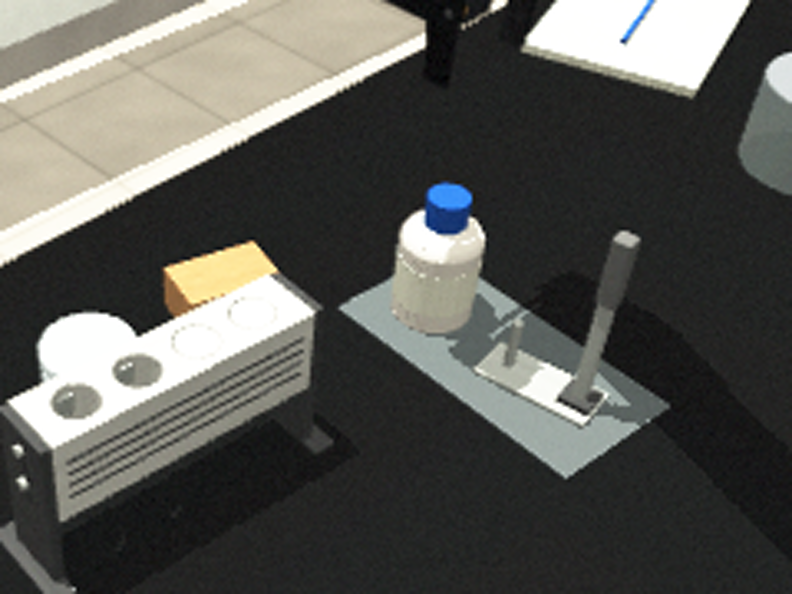

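View pics/a4t.png

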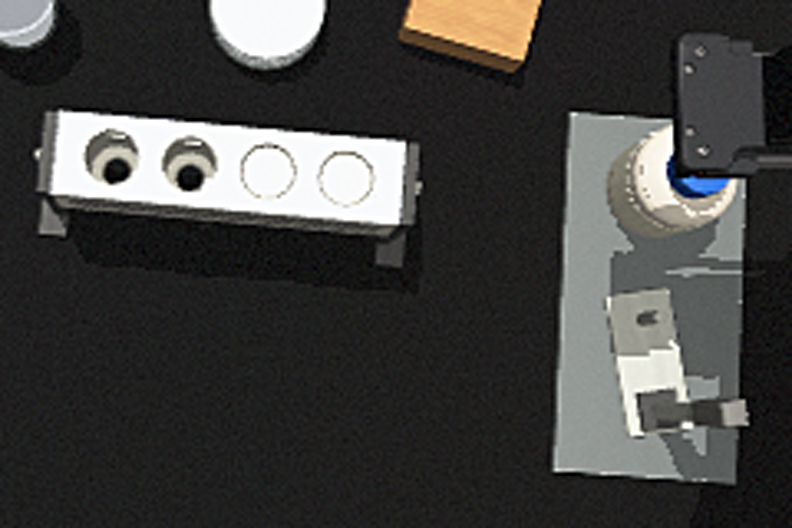

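The bottle stands upright on the far half of the mat (side zoom 440,260), and the tool is where it was. Next is the tool.

Emit:
{"api": "move_arm", "payload": {"steps": [[8.7, -3, -0.1, 0, 0, 0, 0], [8.7, -4, -0.1, 0, 0, 0, 0], [8.7, -4, -0.1, 0, 0, 0, 0], [8.7, -4, -0.1, 0, 0, 0, 0], [8.7, -2, -0.1, 0, 0, 0, 0]]}}

```text
time_s: 8.07
tool_pos: [0.4353, -0.3155, 0.282]
tool_rot: [180.0, 0.2, -0.2]
force: [0.1, -0.7, 0.1]
grip_width: 0.087
```

Emit:
{"api": "move_arm", "payload": {"steps": [[8.7, 0, 0, 0, 0, 0, -0.07], [8.7, 0, 0, 0, 0, 0, -0.07], [8.7, 0, 0, 0, 0, 0, 0], [8.7, 0, 0, 0, 0, 0, 0]]}}

```text
time_s: 8.4
tool_pos: [0.44, -0.3146, 0.2823]
tool_rot: [-180.0, 0.0, 7.9]
force: [-0.0, 0.2, -0.1]
grip_width: 0.0872
```

Run:
```python
from h import *
np.set_printoptions(precision=4,suppress=True)
s=Cam("side");zoom(s,340,80,180,150,4,"pics/a5.png")
t=Cam("top");zoom(t,360,120,200,180,3.3,"pics/a5t.png")
o=env.get_obs();print(o["tool_pos"],o["tool_rot"],o["qpos"])
```

```text
[ 0.4403 -0.3145  0.2822] [-179.9707    0.023     7.9439] [ 53.0065   5.3221 -21.6075  95.0467   1.9792  80.0454 -50.916 ]
```

View pics/a5.png

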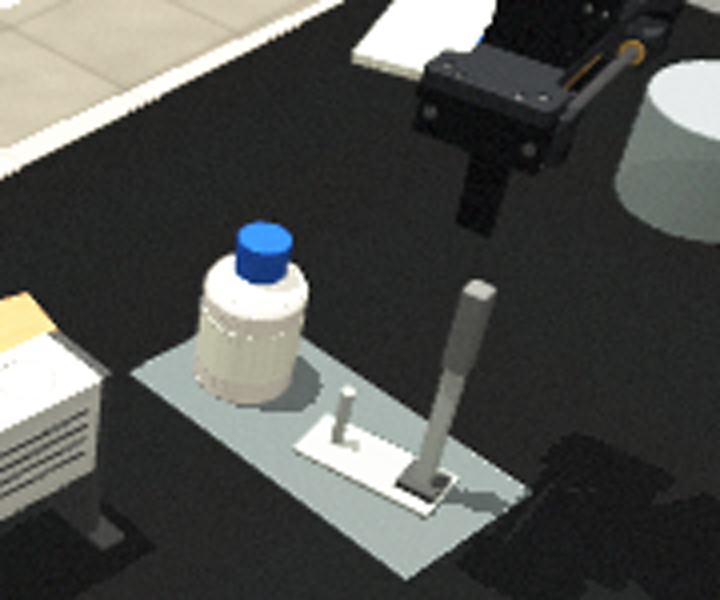

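View pics/a5t.png

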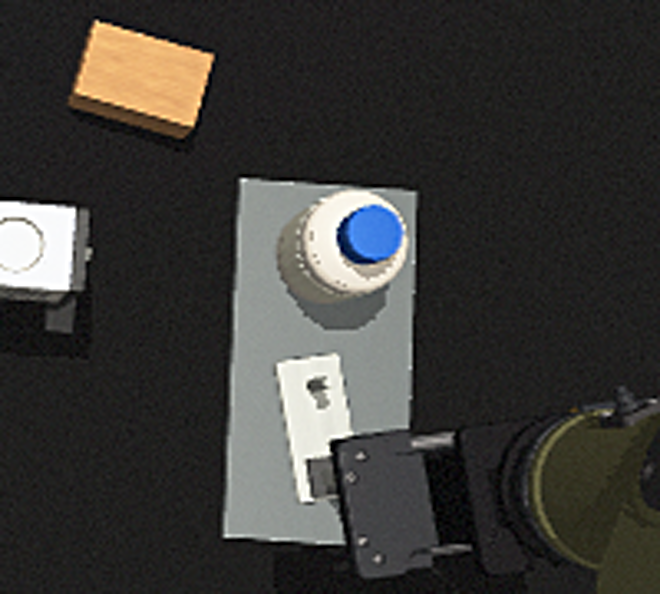

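Emit:
{"api": "move_arm", "payload": {"steps": [[8.7, 0.1, 0.1, 3, 0, 0, 0], [8.7, 0, 0, 4, 0, 0, 0], [8.7, 0, 0, 3, 0, 0, 0], [8.7, 0, 0, 2, 0, 0, 0], [8.7, 0, 0, 0.3, 0, 0, 0]]}}

```text
time_s: 8.92
tool_pos: [0.439, -0.3137, 0.1548]
tool_rot: [-179.6, 0.3, 8.0]
force: [-0.4, 0.1, -0.4]
grip_width: 0.0872
```

Run:
```python
from h import *
np.set_printoptions(precision=4,suppress=True)
s=Cam("side");zoom(s,340,80,180,150,4,"pics/a6.png")
o=env.get_obs();print(o["tool_pos"],o["tool_rot"],o["force"])
```

```text
[ 0.44   -0.3144  0.1567] [-179.7514    0.2161    7.9973] [-0.6454 -0.5455 -0.2747]
```

View pics/a6.png

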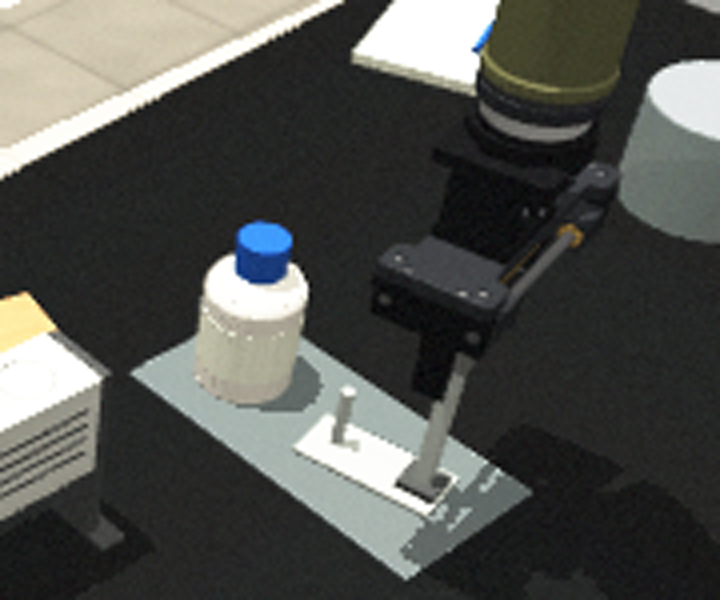

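Emit:
{"api": "move_arm", "payload": {"steps": [[1, 0, 0, 0, 0, 0, 0], [1, 0, 0, 0, 0, 0, 0], [1, 0, 0, 0, 0, 0, 0], [1, 0, 0, 0, 0, 0, 0], [1, 0, 0, 0, 0, 0, 0]], "force": 60}}

```text
time_s: 9.38
tool_pos: [0.4419, -0.316, 0.1607]
tool_rot: [179.9, -0.1, 8.0]
force: [0.5, -0.5, 0.8]
grip_width: 0.0616
```

Emit:
{"api": "move_arm", "payload": {"steps": [[1, 0, 0, 0, 0, 0, 0], [1, 0, 0, 0, 0, 0, 0], [1, 0, 0, 0, 0, 0, 0], [1, 0, 0, 0, 0, 0, 0], [1, 0, 0, 0, 0, 0, 0]]}}

```text
time_s: 9.8
tool_pos: [0.4413, -0.3156, 0.1595]
tool_rot: [180.0, 0.0, 8.0]
force: [0.2, 0.2, 0.4]
grip_width: 0.0285
```

Emit:
{"api": "move_arm", "payload": {"steps": [[1, 0, 0, 0, 0, 0, 0], [1, 0, 0, 0, 0, 0, 0], [1, 0, 0, 0, 0, 0, 0], [1, 0, 0, 0, 0, 0, 0], [1, 0, 0, -1, 0, 0, 0]]}}

```text
time_s: 10.22
tool_pos: [0.4397, -0.3146, 0.1674]
tool_rot: [-179.8, 0.2, 8.0]
force: [-0.5, 1.0, -4.3]
grip_width: 0.0175
```

Emit:
{"api": "move_arm", "payload": {"steps": [[1, 0, 0, -2, 0, 0, 0], [1, 0, 0, -3, 0, 0, 0], [1, 0, 0, -1, 0, 0, 0], [1, 0, 0, 0, 0, 0, 0], [1, 0, 0, 0, 0, 0, 0]]}}

```text
time_s: 10.63
tool_pos: [0.4413, -0.3156, 0.2294]
tool_rot: [180.0, -0.0, 8.0]
force: [-0.2, 0.9, -3.9]
grip_width: 0.018
```

Run:
```python
from h import *
np.set_printoptions(precision=4,suppress=True)
s=Cam("side");zoom(s,340,80,180,150,4,"pics/a7.png")
t=Cam("top");zoom(t,360,120,200,180,3.3,"pics/a7t.png")
o=env.get_obs();print(o["tool_pos"],o["tool_rot"],o["force"])
```

```text
[ 0.4403 -0.315   0.2277] [-179.8812    0.1332    8.0087] [-0.0277  0.0266 -3.4474]
```

View pics/a7.png

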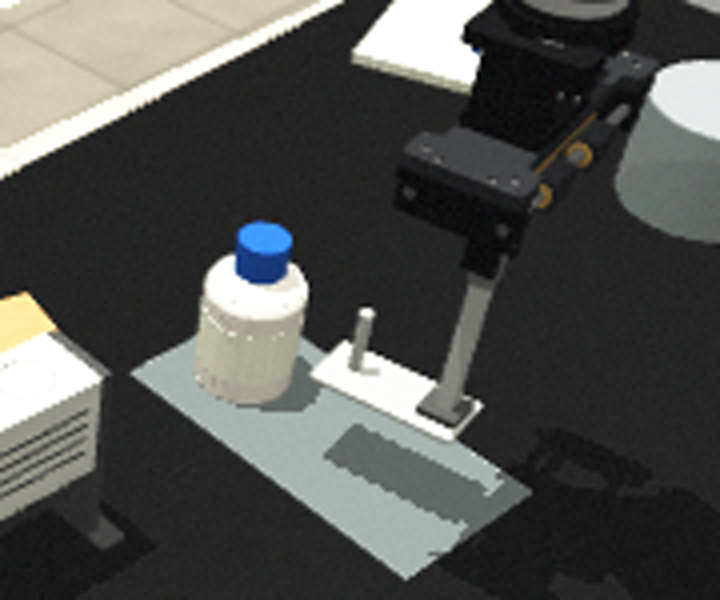

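View pics/a7t.png

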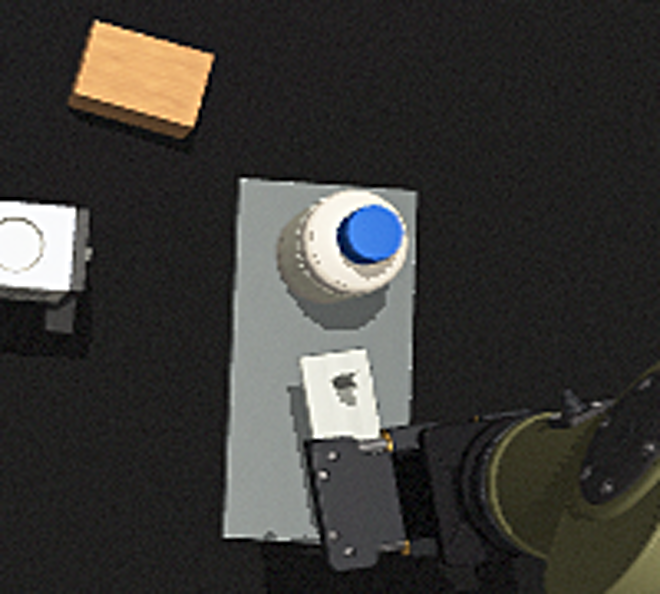

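Run:
```python
from h import *
t=Cam("top");s=Cam("side")
print(s.proj([.5096,-.3053,.128]),t.proj([.5096,-.3053,.128]), tri(t,(464.5,234.5),s,(431.5,158.2)))
```

```text
[431.05382849 158.26157947] [468.50425429 234.60142406] (array([ 0.50684631, -0.2959966 ,  0.13483784]), np.float64(0.006533214596308529))
```

Emit:
{"api": "move_arm", "payload": {"steps": [[1, 0, 0, 0, 0, 0, 0.07], [1, 0, 0, 0, 0, 0, 0.1], [1, 0, 0, 0, 0, 0, 0.064], [1, 0, 0, 0, 0, 0, 0], [1, 0, 0, 0, 0, 0, 0]]}}

```text
time_s: 11.25
tool_pos: [0.441, -0.3153, 0.2286]
tool_rot: [-179.9, 0.1, -5.3]
force: [0.4, -0.0, -3.1]
grip_width: 0.0178
```

Emit:
{"api": "move_arm", "payload": {"steps": [[1, 0, -2, 0, 0, 0, 0], [1, -0.2, -3.5, 0, 0, 0, 0], [1, -0.2, -3.5, 0, 0, 0, 0], [1, -0.2, -3.5, 0, 0, 0, 0], [1, -0.2, -3.5, 0, 0, 0, 0]]}}

```text
time_s: 11.67
tool_pos: [0.448, -0.1538, 0.2291]
tool_rot: [-180.0, 0.0, -5.3]
force: [1.5, -0.8, -2.6]
grip_width: 0.0182
```

Emit:
{"api": "move_arm", "payload": {"steps": [[1, -0.1, -3.5, 0, 0, 0, 0], [1, -0.1, -3.5, 0, 0, 0, 0], [1, 0, -2.4, 0, 0, 0, 0], [1, 0, -0.9, 0, 0, 0, 0], [1, 0, 0, 0, 0, 0, 0]]}}

```text
time_s: 12.08
tool_pos: [0.4562, -0.0498, 0.2295]
tool_rot: [-180.0, -0.0, -5.0]
force: [0.0, 0.2, -3.2]
grip_width: 0.0177
```

Emit:
{"api": "move_arm", "payload": {"steps": [[1, 0, 0.3, 2, 0, 0, 0], [1, 0, 0, 2.5, 0, 0, 0], [1, 0, 0, 1.7, 0, 0, 0], [1, 0, 0, 0.5, 0, 0, 0], [1, 0, 0, 0, 0, 0, 0]]}}

```text
time_s: 12.5
tool_pos: [0.4545, -0.0571, 0.161]
tool_rot: [-180.0, 0.2, -5.5]
force: [-0.3, 0.1, -2.4]
grip_width: 0.0179
```

Run:
```python
from h import *
np.set_printoptions(precision=4,suppress=True)
s=Cam("side");zoom(s,260,100,200,160,4,"pics/a8.png")
t=Cam("top");zoom(t,260,140,200,160,4,"pics/a8t.png")
o=env.get_obs();print(o["tool_pos"],o["tool_rot"],o["force"])
```

```text
[ 0.4564 -0.0567  0.1633] [179.9899  -0.0563  -5.4484] [ 0.8043 -0.2403 -2.3592]
```

View pics/a8.png

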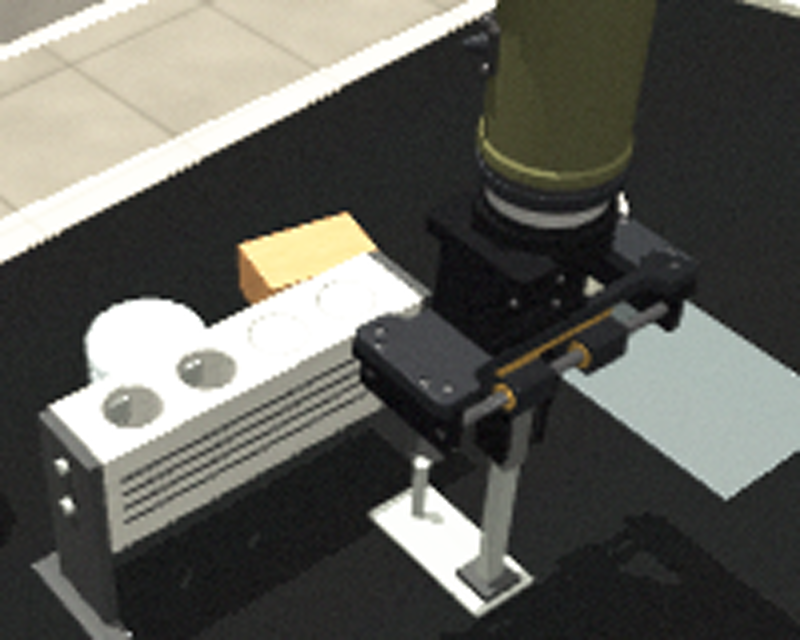

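View pics/a8t.png

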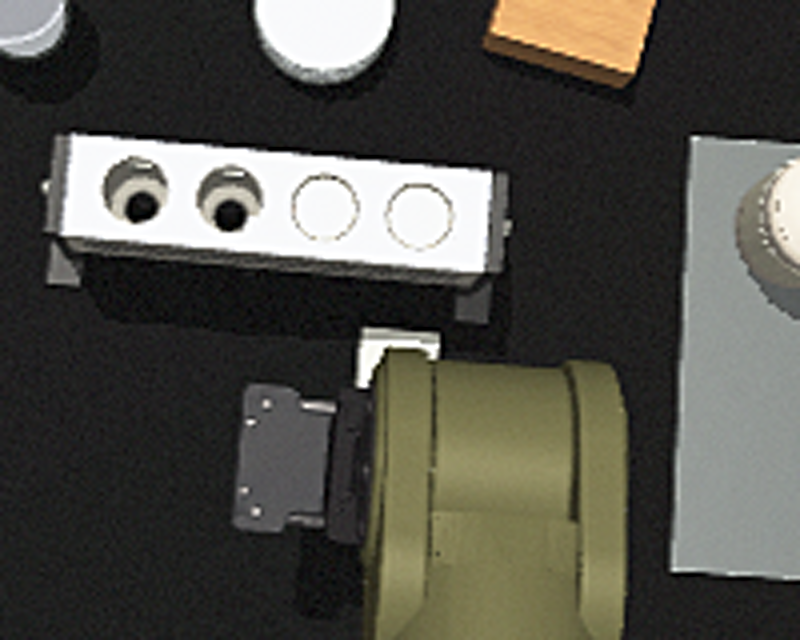

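Run:
```python
from h import *
t=Cam("top");s=Cam("side")
print(s.proj([.4562+.0697,-.0568-.0066,.0627]))
c1,_=tri(t,(364.75,194),s,(346.75,175));c2,_=tri(t,(341.25,191.75),s,(329.5,183.25));print(c1,c2)
for p in((364.75,194),(341.25,191.75)):print(t.plane(p,.15))
for p in((346.75,175),(329.5,183.25)):print(s.plane(p,.15))
```

```text
[363.99570119 214.07190286]
[ 0.59999381 -0.06707091  0.14674007] [ 0.60546804 -0.01322458  0.14709483]
[ 0.6004416  -0.06597104  0.15      ]
[ 0.60555039 -0.0126393   0.15      ]
[ 0.59641765 -0.06507031  0.15      ]
[ 0.60255043 -0.01143185  0.15      ]
```

Emit:
{"api": "move_arm", "payload": {"steps": [[1, 1.5, -0.4, 0, 0, 0, 0], [1, 2, 0, 0, 0, 0, 0], [1, 2, 0, 0, 0, 0, 0], [1, 1.5, 0, 0, 0, 0, 0], [1, 0.5, 0, 0, 0, 0, 0]]}}

```text
time_s: 13.12
tool_pos: [0.5338, -0.0594, 0.1638]
tool_rot: [-180.0, -0.2, -5.4]
force: [-0.1, 0.5, -3.0]
grip_width: 0.0177
```

Emit:
{"api": "move_arm", "payload": {"steps": [[1, 0, 0, 0, 0, 0, 0], [1, 0, 0, 0, 0, 0, 0], [1, 0, 0, 0, 0, 0, 0]]}}

```text
time_s: 13.37
tool_pos: [0.53, -0.0588, 0.1626]
tool_rot: [180.0, 0.0, -5.4]
force: [0.8, 0.4, -4.1]
grip_width: 0.0173
```

Run:
```python
from h import *
np.set_printoptions(precision=4,suppress=True)
s=Cam("side");zoom(s,260,100,200,160,4,"pics/a9.png")
t=Cam("top");zoom(t,260,140,200,160,4,"pics/a9t.png")
o=env.get_obs();print(o["tool_pos"],o["tool_rot"],o["force"])
```

```text
[ 0.53   -0.0589  0.1627] [179.9517   0.0221  -5.3955] [-0.6947  0.7245 -3.9557]
```

View pics/a9.png

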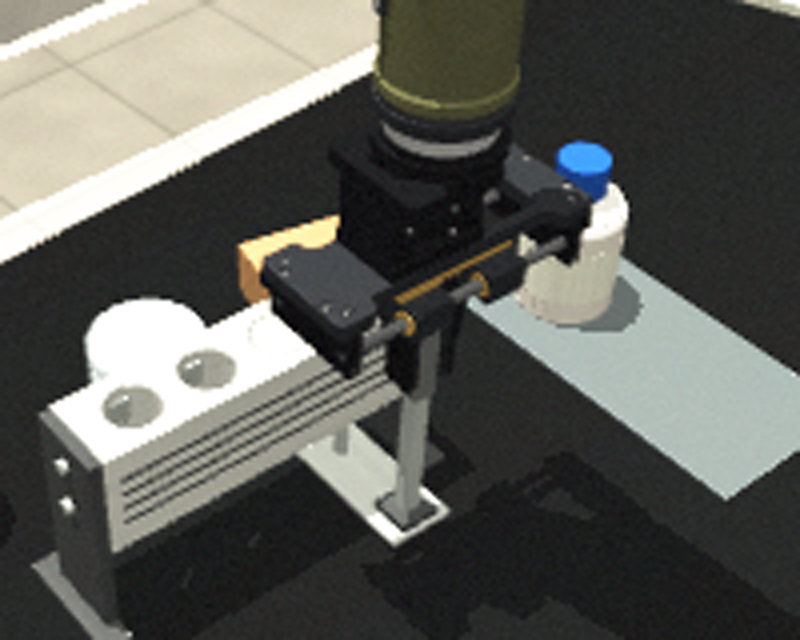

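View pics/a9t.png

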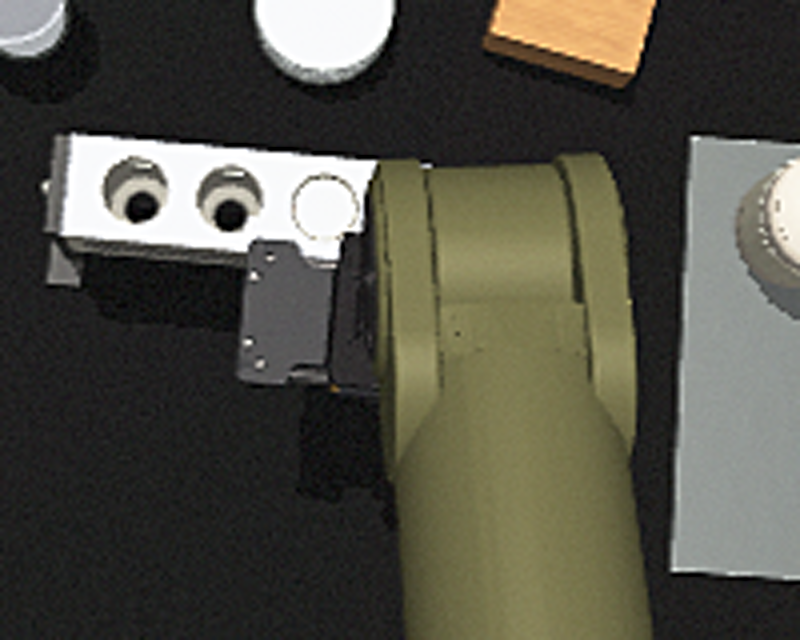

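Emit:
{"api": "move_arm", "payload": {"steps": [[1, 0, 0, -0.4, 0, 0, 0], [1, 0, 0, -0.4, 0, 0, 0], [1, 0, 0, -0.4, 0, 0, 0], [1, 0, 0, 0, 0, 0, 0], [1, 0, 0, 0, 0, 0, 0]]}}

```text
time_s: 13.88
tool_pos: [0.5312, -0.0589, 0.1752]
tool_rot: [180.0, -0.1, -5.4]
force: [0.0, -0.0, -3.4]
grip_width: 0.0177
```

Emit:
{"api": "move_arm", "payload": {"steps": [[1, 0, 0, -0.4, 0, 0, 0], [1, 0, 0, -0.4, 0, 0, 0], [1, 0, 0, -0.4, 0, 0, 0], [1, 0, 0, 0, 0, 0, 0], [1, 0, 0, 0, 0, 0, 0]]}}

```text
time_s: 14.3
tool_pos: [0.5311, -0.0589, 0.1869]
tool_rot: [180.0, -0.0, -5.4]
force: [-0.4, -0.2, -2.7]
grip_width: 0.0178
```

Run:
```python
from h import *
np.set_printoptions(precision=4,suppress=True)
s=Cam("side");zoom(s,260,100,200,160,4,"pics/b1.png")
o=env.get_obs();print(o["tool_pos"],o["tool_rot"],o["force"])
```

```text
[ 0.5312 -0.0589  0.1868] [179.9909  -0.0462  -5.3944] [-0.0173  0.5618 -3.6904]
```

View pics/b1.png

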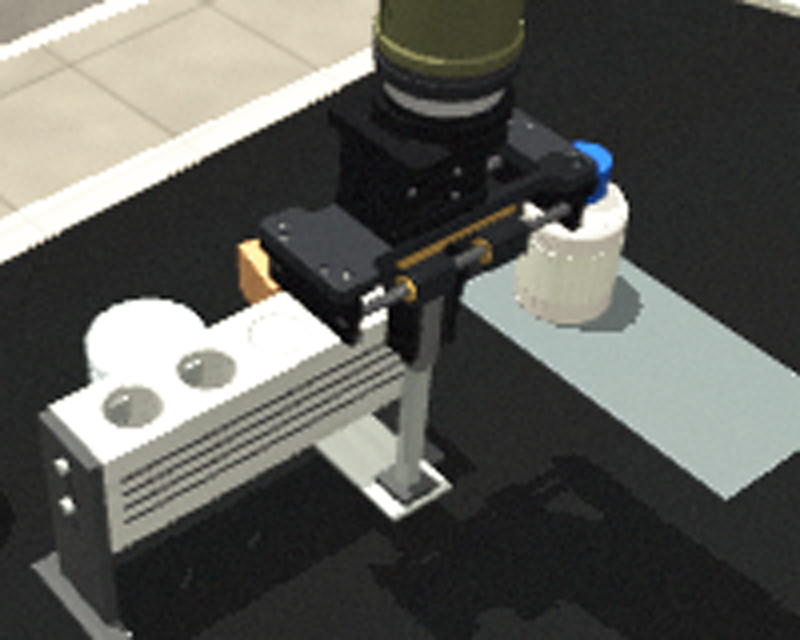

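Emit:
{"api": "move_arm", "payload": {"steps": [[1, 0, 0, -0.3, 0, 0, 0], [1, 0, 0, -0.3, 0, 0, 0], [1, 0, 0, -0.3, 0, 0, 0], [1, 0, 0, 0, 0, 0, 0]]}}

```text
time_s: 14.68
tool_pos: [0.5309, -0.0588, 0.1961]
tool_rot: [180.0, -0.0, -5.4]
force: [0.3, -0.2, -3.7]
grip_width: 0.0182
```

Run:
```python
from h import *
np.set_printoptions(precision=4,suppress=True)
s=Cam("side");zoom(s,260,100,200,160,4,"pics/b2.png")
t=Cam("top");zoom(t,260,140,200,160,4,"pics/b2t.png")
o=env.get_obs();print(o["tool_pos"],o["tool_rot"],o["force"])
```

```text
[ 0.5311 -0.0588  0.1961] [179.9853  -0.0304  -5.3952] [-0.3063  0.4244 -2.9764]
```

View pics/b2.png

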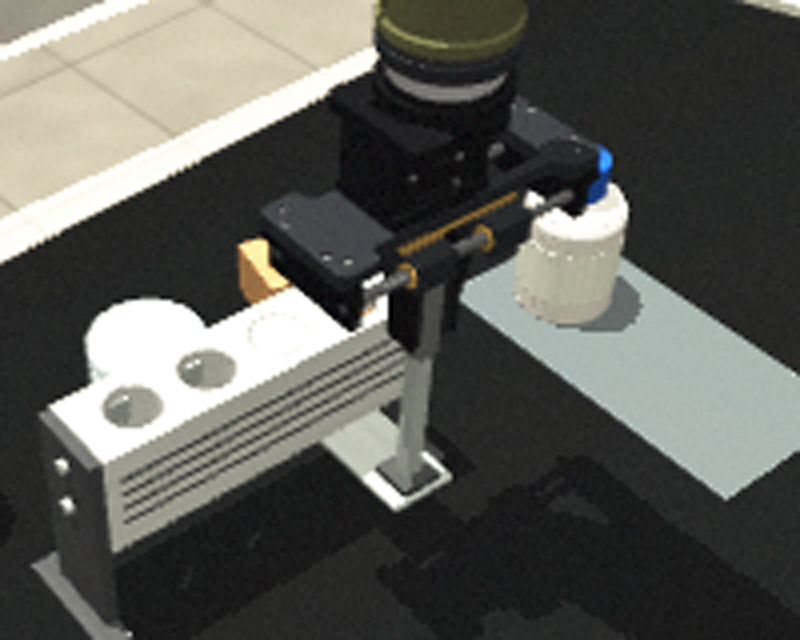

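Emit:
{"api": "move_arm", "payload": {"steps": [[1, 0, 0, -0.4, 0, 0, 0], [1, 0, 0, -0.5, 0, 0, 0], [1, 0, 0, -0.4, 0, 0, 0], [1, 0, 0, -0.3, 0, 0, 0]]}}

```text
time_s: 15.12
tool_pos: [0.5309, -0.0588, 0.2121]
tool_rot: [180.0, -0.0, -5.4]
force: [1.9, -0.1, -7.3]
grip_width: 0.0178
```

Run:
```python
from h import *
np.set_printoptions(precision=4,suppress=True)
s=Cam("side");zoom(s,260,100,200,160,4,"pics/b3.png")
t=Cam("top");zoom(t,260,140,200,160,4,"pics/b3t.png")
o=env.get_obs();print(o["tool_pos"],o["tool_rot"],o["force"])
```

```text
[ 0.531  -0.0588  0.2125] [179.9778  -0.0254  -5.3974] [ 0.3632  1.0643 -3.3549]
```

View pics/b3.png

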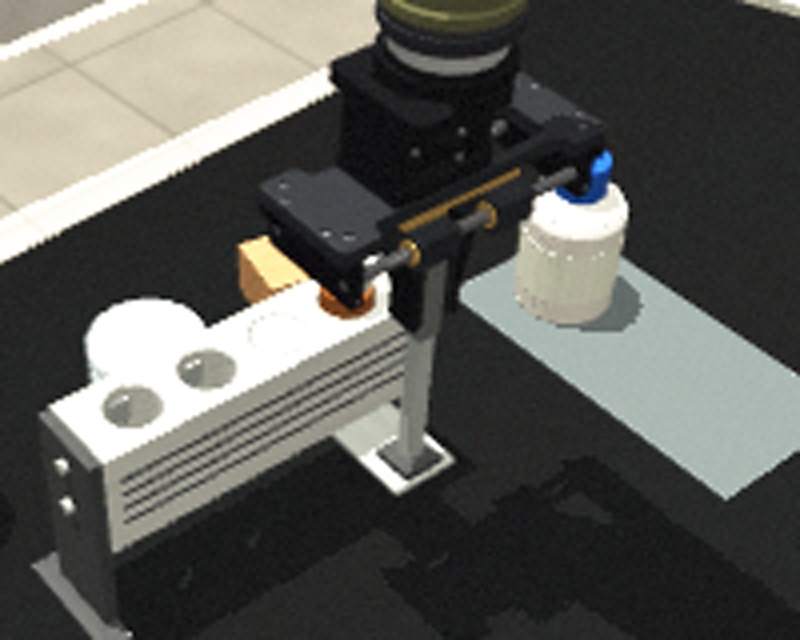

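View pics/b3t.png

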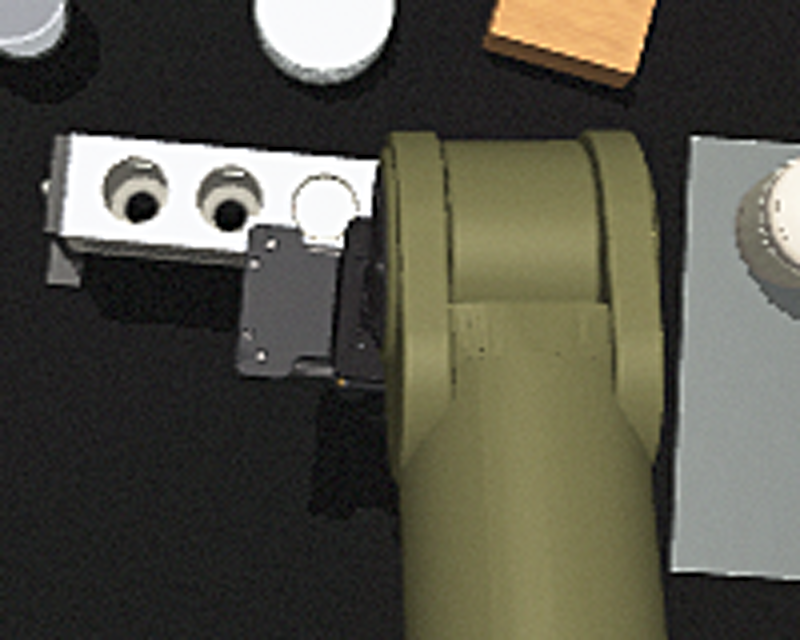

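Emit:
{"api": "move_arm", "payload": {"steps": [[1, 0, 0, 1, 0, 0, 0], [1, 0, 0, 1.5, 0, 0, 0], [1, 0, 0, 1.4, 0, 0, 0], [1, 0, 0, 0.8, 0, 0, 0], [1, 0, 0, 0.3, 0, 0, 0]]}}

```text
time_s: 15.63
tool_pos: [0.5297, -0.0588, 0.1597]
tool_rot: [-180.0, 0.2, -5.4]
force: [0.2, 0.5, -2.6]
grip_width: 0.0179
```

Emit:
{"api": "move_arm", "payload": {"steps": [[1, 0, 0, 0, 0, 0, 0], [1, 0, 0, 0, 0, 0, 0]]}}

```text
time_s: 15.8
tool_pos: [0.5312, -0.0588, 0.1619]
tool_rot: [-180.0, -0.0, -5.4]
force: [0.2, -0.2, -3.3]
grip_width: 0.0176
```

Emit:
{"api": "move_arm", "payload": {"steps": [[1, 0, -1, 0, 0, 0, 0], [1, 0, -1.5, 0, 0, 0, 0], [1, 0, -1.5, 0, 0, 0, 0], [1, 0, -1, 0, 0, 0, 0], [1, 0, -0.4, 0, 0, 0, 0]]}}

```text
time_s: 16.22
tool_pos: [0.5365, -0.0021, 0.1624]
tool_rot: [-179.9, -0.1, -5.2]
force: [0.2, -0.7, -2.5]
grip_width: 0.0177
```

Emit:
{"api": "move_arm", "payload": {"steps": [[1, 0, 0, 0, 0, 0, 0], [1, 0, 0, 0, 0, 0, 0], [1, 0, 0, 0, 0, 0, 0]]}}

```text
time_s: 16.47
tool_pos: [0.536, -0.0063, 0.1615]
tool_rot: [179.9, -0.0, -5.5]
force: [-1.0, -1.6, -3.1]
grip_width: 0.0177
```

Run:
```python
from h import *
np.set_printoptions(precision=4,suppress=True)
s=Cam("side");zoom(s,260,100,200,160,4,"pics/b4.png")
o=env.get_obs();print(o["tool_pos"],o["tool_rot"],o["force"])
```

```text
[ 0.5359 -0.0063  0.1615] [179.9594   0.0071  -5.4876] [-0.475   0.1078 -2.7725]
```

View pics/b4.png

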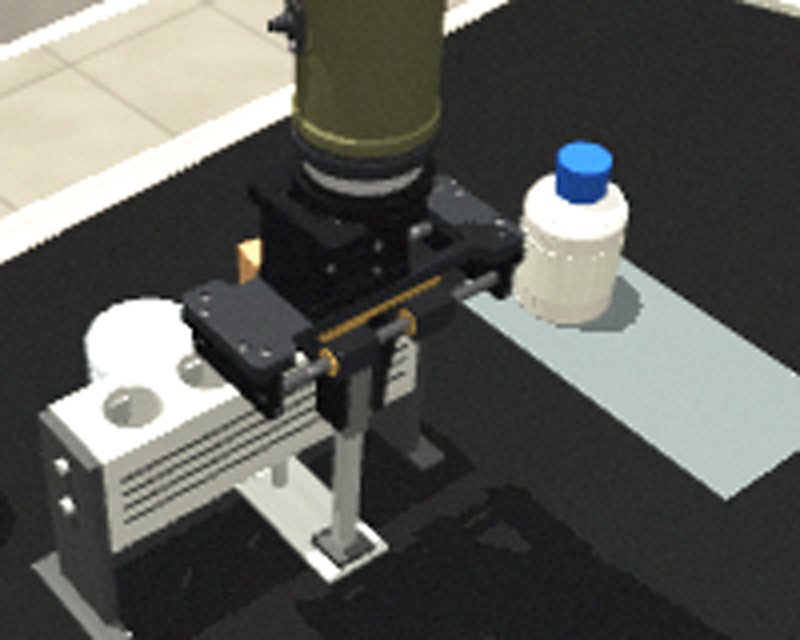

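Emit:
{"api": "move_arm", "payload": {"steps": [[1, 0, 0, -0.5, 0, 0, 0], [1, 0, 0, -0.5, 0, 0, 0], [1, 0, 0, -0.5, 0, 0, 0], [1, 0, 0, -0.3, 0, 0, 0], [1, 0, 0, -0.3, 0, 0, 0]]}}

```text
time_s: 16.93
tool_pos: [0.5361, -0.0053, 0.1827]
tool_rot: [180.0, -0.0, -5.4]
force: [2.6, -1.0, -8.7]
grip_width: 0.018
```

Emit:
{"api": "move_arm", "payload": {"steps": [[1, 0, 0, -0.4, 0, 0, 0], [1, 0, 0, -0.4, 0, 0, 0], [1, 0, 0, -0.4, 0, 0, 0], [1, 0, 0, -0.4, 0, 0, 0], [1, 0, 0, -0.4, 0, 0, 0]]}}

```text
time_s: 17.35
tool_pos: [0.5361, -0.0053, 0.2028]
tool_rot: [180.0, -0.0, -5.4]
force: [4.3, -0.6, -9.2]
grip_width: 0.0178
```

Emit:
{"api": "move_arm", "payload": {"steps": [[1, 0, 0, -0.4, 0, 0, 0], [1, 0, 0, -0.4, 0, 0, 0], [1, 0, 0, -0.2, 0, 0, 0], [1, 0, 0, 0, 0, 0, 0]]}}

```text
time_s: 17.68
tool_pos: [0.5359, -0.0051, 0.2133]
tool_rot: [180.0, -0.0, -5.4]
force: [0.2, -1.0, -2.7]
grip_width: 0.0179
```

Run:
```python
from h import *
np.set_printoptions(precision=4,suppress=True)
s=Cam("side");zoom(s,260,100,200,160,4,"pics/b5.png")
t=Cam("top");zoom(t,260,140,200,160,4,"pics/b5t.png")
o=env.get_obs();print(o["tool_pos"],o["tool_rot"],o["force"])
```

```text
[ 0.5357 -0.0046  0.2131] [-179.9945    0.0327   -5.3753] [ 0.5702 -0.2775 -3.634 ]
```

View pics/b5.png

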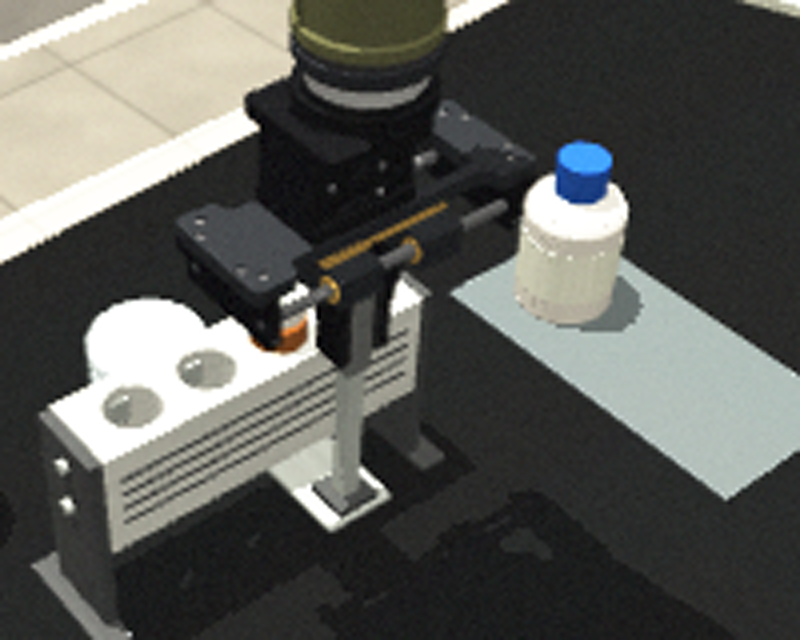

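Emit:
{"api": "move_arm", "payload": {"steps": [[1, 0, 0, 1, 0, 0, 0], [1, 0, 0, 1.5, 0, 0, 0], [1, 0, 0, 1.4, 0, 0, 0], [1, 0, 0, 0.8, 0, 0, 0], [1, 0, 0, 0.3, 0, 0, 0]]}}

```text
time_s: 18.2
tool_pos: [0.5346, -0.0049, 0.1606]
tool_rot: [-180.0, 0.2, -5.4]
force: [-0.8, 0.1, -3.4]
grip_width: 0.0179
```

Emit:
{"api": "move_arm", "payload": {"steps": [[1, 0, 0, 0, 0, 0, 0], [1, -1, 0, 0, 0, 0, 0], [1, -2, 0, 0, 0, 0, 0], [1, -2.5, 0, 0, 0, 0, 0], [1, -3, 0, 0, 0, 0, 0]]}}

```text
time_s: 18.62
tool_pos: [0.4512, 0.0034, 0.1633]
tool_rot: [-179.9, -0.1, -5.4]
force: [-0.4, 0.3, -2.7]
grip_width: 0.0174
```

Run:
```python
from h import *
np.set_printoptions(precision=4,suppress=True)
s=Cam("side");zoom(s,260,100,240,160,3.3,"pics/b6.png")
t=Cam("top");zoom(t,260,140,240,160,3.3,"pics/b6t.png")
o=env.get_obs();print(o["tool_pos"],o["tool_rot"],o["force"])
```

```text
[0.4465 0.0033 0.1623] [179.7939   0.2197  -5.3623] [ 0.03   -1.0206 -3.0901]
```

View pics/b6.png

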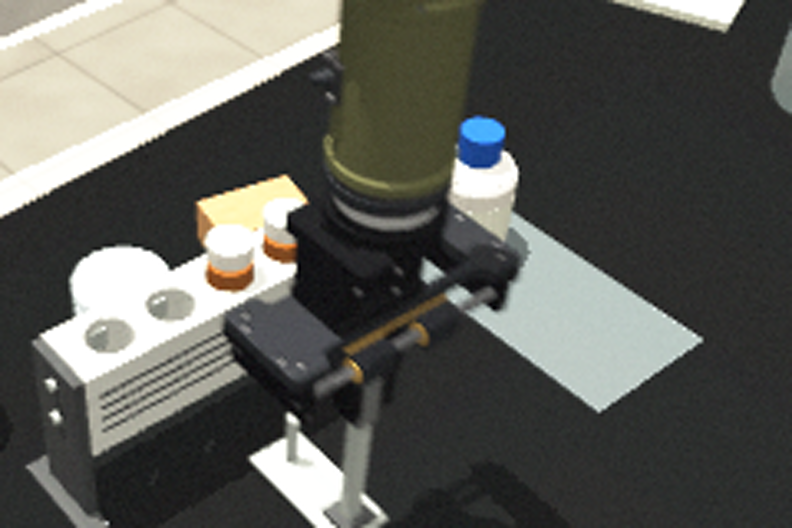

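View pics/b6t.png

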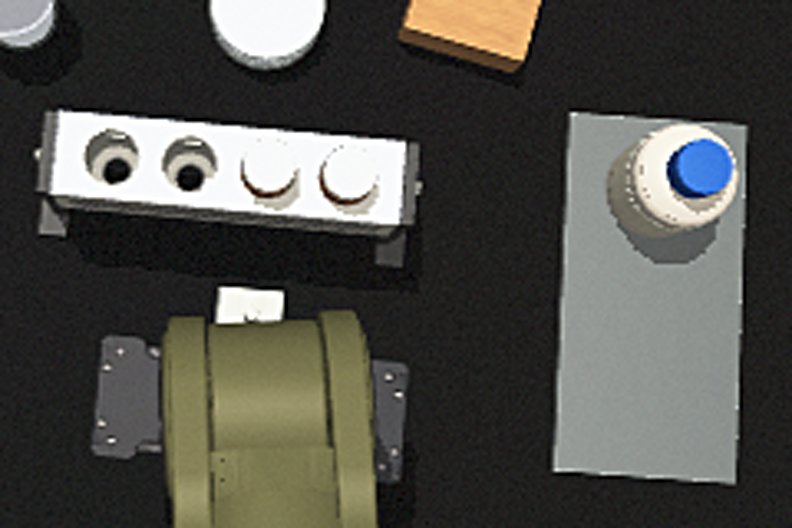

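Emit:
{"api": "move_arm", "payload": {"steps": [[1, 0, 0, -2, 0, 0, 0], [1, 0, 0, -3, 0, 0, 0], [1, 0, 0, -2, 0, 0, 0], [1, 0.2, 2, 0, 0, 0, 0], [1, 0.2, 3.5, 0, 0, 0, 0]]}}

```text
time_s: 19.13
tool_pos: [0.4522, -0.0484, 0.2358]
tool_rot: [-180.0, -0.4, -4.9]
force: [0.9, -0.2, -4.2]
grip_width: 0.0178
```

Emit:
{"api": "move_arm", "payload": {"steps": [[1, 0.2, 3.5, 0, 0, 0, 0], [1, 0.2, 3.5, 0, 0, 0, 0], [1, 0.3, 3.5, 0, 0, 0, 0], [1, 0.3, 3.5, 0, 0, 0, 0], [1, 0.2, 3.5, 0, 0, 0, 0]]}}

```text
time_s: 19.55
tool_pos: [0.4458, -0.2292, 0.2337]
tool_rot: [179.9, -0.1, -5.4]
force: [1.3, 0.8, -2.7]
grip_width: 0.0179
```

Emit:
{"api": "move_arm", "payload": {"steps": [[1, 0.2, 3.5, 0, 0, 0, 0], [1, 0.2, 3, 0, 0, 0, 0], [1, 0.1, 1.5, 0, 0, 0, 0], [1, 0, 0, 0, 0, 0, 0], [1, 0, 0, 0, 0, 0, 0]]}}

```text
time_s: 19.97
tool_pos: [0.4431, -0.3077, 0.2329]
tool_rot: [-179.9, -0.0, -5.5]
force: [0.8, 0.8, -2.9]
grip_width: 0.0176
```

Emit:
{"api": "move_arm", "payload": {"steps": [[1, -0.4, 0.3, 2, 0, 0, 0], [1, 0, 0, 2.5, 0, 0, 0], [1, 0, 0, 1.5, 0, 0, 0], [1, 0, 0, 0.7, 0, 0, 0], [1, 0, 0, 0, 0, 0, 0]]}}

```text
time_s: 20.38
tool_pos: [0.4385, -0.3079, 0.1642]
tool_rot: [-179.9, 0.1, -5.2]
force: [0.0, -0.4, -3.9]
grip_width: 0.0178
```

Emit:
{"api": "move_arm", "payload": {"steps": [[1, 0, 0, 0, 0, 0, 0], [1, 0, 0, 0.2, 0, 0, 0], [1, 0, 0, 0.2, 0, 0, 0], [1, 0, 0, 0, 0, 0, 0]]}}

```text
time_s: 20.72
tool_pos: [0.4392, -0.3104, 0.1622]
tool_rot: [180.0, -0.1, -5.4]
force: [0.2, -0.0, -3.2]
grip_width: 0.0177
```

Emit:
{"api": "move_arm", "payload": {"steps": [[1, 0, 0, 0.15, 0, 0, 0], [1, 0, 0, 0.1, 0, 0, 0], [1, 0, 0, 0, 0, 0, 0], [1, 0, 0, 0, 0, 0, 0]]}}

```text
time_s: 21.05
tool_pos: [0.439, -0.3105, 0.1595]
tool_rot: [180.0, -0.0, -5.4]
force: [-0.9, 0.0, 1.0]
grip_width: 0.0179
```

Emit:
{"api": "move_arm", "payload": {"steps": [[1, 0, 0, 0.1, 0, 0, 0], [1, 0, 0, 0, 0, 0, 0], [1, 0, 0, 0, 0, 0, 0]]}}

```text
time_s: 21.3
tool_pos: [0.4389, -0.3105, 0.1595]
tool_rot: [180.0, -0.0, -5.4]
force: [-2.9, 1.5, 6.3]
grip_width: 0.0175
```

Contact with the mat; I'll release and go up.

Emit:
{"api": "move_arm", "payload": {"steps": [[8.7, 0, 0, -0.1, 0, 0, 0], [8.7, 0, 0, 0, 0, 0, 0], [8.7, 0, 0, 0, 0, 0, 0], [8.7, 0, 0, 0, 0, 0, 0], [8.7, 0, 0, 0, 0, 0, 0]]}}

```text
time_s: 21.72
tool_pos: [0.4389, -0.3103, 0.159]
tool_rot: [180.0, -0.0, -5.4]
force: [-0.6, -0.1, -0.1]
grip_width: 0.0432
```

Emit:
{"api": "move_arm", "payload": {"steps": [[8.7, 0, 0, 0, 0, 0, 0], [8.7, 0, 0, -1.5, 0, 0, 0], [8.7, 0, 0, -3, 0, 0, 0], [8.7, 0, 0, -4, 0, 0, 0], [8.7, 0, 0, -4, 0, 0, 0]]}}

```text
time_s: 22.13
tool_pos: [0.4382, -0.3098, 0.2846]
tool_rot: [-179.9, 0.1, -5.4]
force: [1.8, -0.5, -0.3]
grip_width: 0.0763
```

Run:
```python
from h import *
np.set_printoptions(precision=4,suppress=True)
s=Cam("side");zoom(s,260,100,220,150,3.6,"pics/c1.png")
t=Cam("top");zoom(t,260,140,240,160,3.3,"pics/c1t.png")
o=env.get_obs();print(o["tool_pos"],o["tool_rot"],o["force"],o["qpos"])
```

```text
[ 0.4419 -0.312   0.2915] [179.607   -0.6259  -5.3895] [ 0.18   -0.3833  0.2622] [ 51.3046   4.4211 -19.9783  94.8716   1.6114  80.2411 -64.264 ]
```

View pics/c1.png

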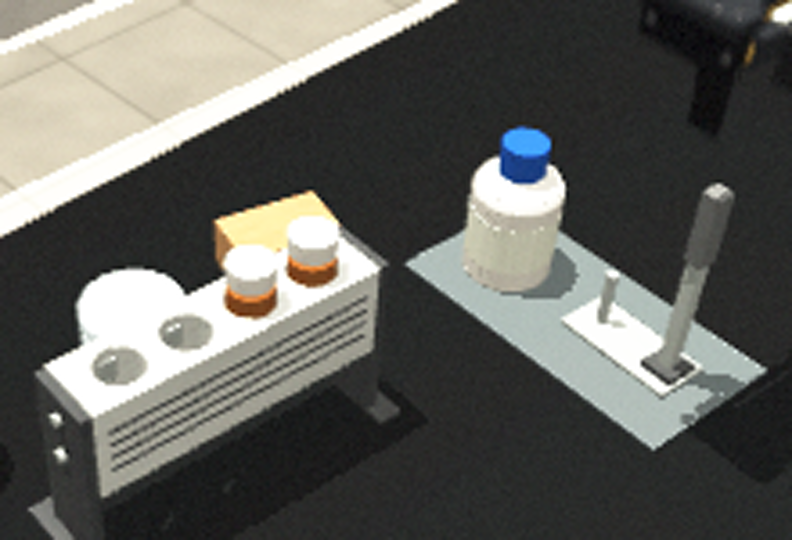

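View pics/c1t.png

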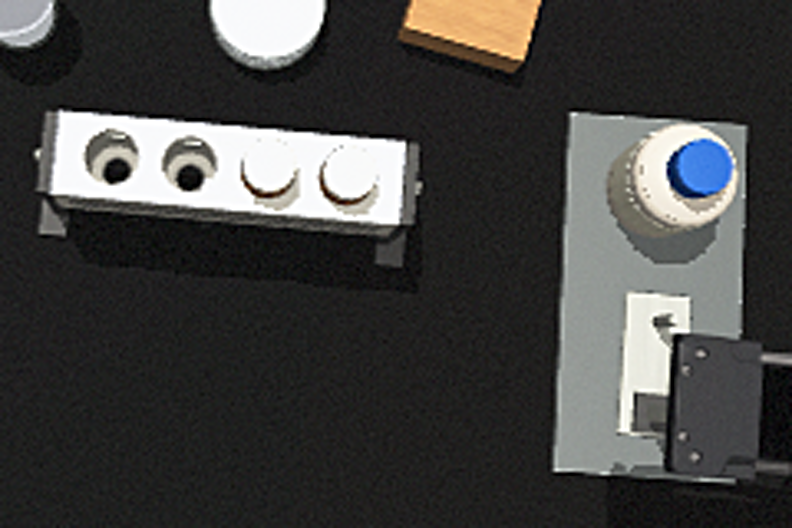

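Run:
```python
from h import *
np.set_printoptions(precision=4,suppress=True)
t=Cam("top");s=Cam("side")
T=lambda x,y:(260+x/3.3,140+y/3.3);S=lambda x,y:(260+x/3.6,100+y/3.6)
for a,b in((T(350,171),S(312,230)),(T(268,164),S(251,261)),(T(700,168),S(525,143))):print(*tri(t,a,s,b),t.plane(a,.184))
# tray inner rim: zoom
zoom(t,165,165,90,130,4.5,"pics/tray.png");zoom(s,170,250,150,130,4.5,"pics/trays.png")
```

```text
[ 0.6004 -0.0662  0.183 ] 0.001099224713882468 [ 0.6007 -0.0657  0.184 ]
[ 0.6045 -0.012   0.1833] 0.002519311600504955 [ 0.6053 -0.0111  0.184 ]
[ 0.6098 -0.3167  0.1316] 0.001474415808425957 [ 0.6029 -0.2992  0.184 ]
```

View pics/tray.png

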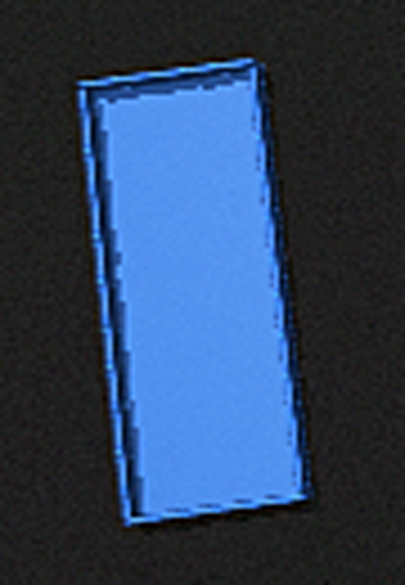

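View pics/trays.png

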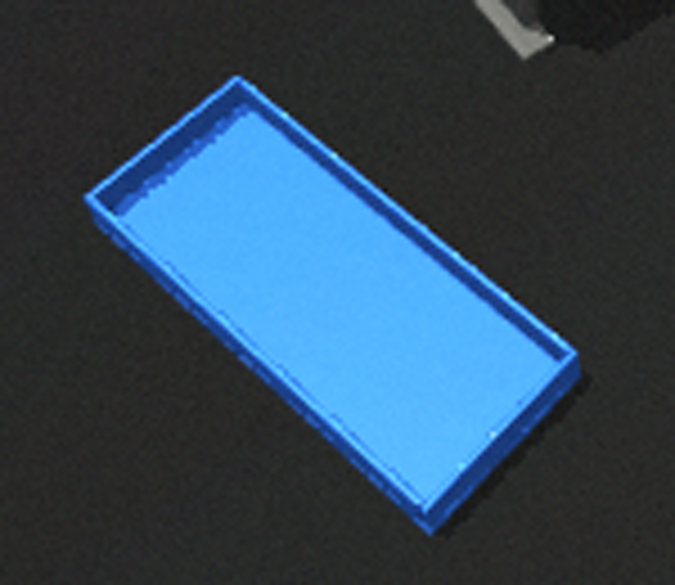

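Run:
```python
from h import *
np.set_printoptions(precision=4,suppress=True)
t=Cam("top");s=Cam("side")
T=lambda x,y:(165+x/4.5,165+y/4.5);S=lambda x,y:(170+x/4.5,250+y/4.5)
L=[(T(80,86),S(90,197)),(T(256,60),S(238,77)),(T(303,497),S(577,353)),(T(127,521),S(424,512))]
P=[]
for a,b in L:
    p,e=tri(t,a,s,b);P.append(p);print(p,e,t.plane(a,.025),s.plane(b,.025))
P=np.array(P);print(P.mean(0),np.mean([t.plane(a,.025) for a,b in L],0))
```

```text
[0.6417 0.3835 0.0239] 0.002641475692890454 [0.6423 0.3843 0.025 ] [0.6398 0.3827 0.025 ]
[0.6582 0.2867 0.0193] 5.0720570931516035e-05 [0.6573 0.2854 0.025 ] [0.654  0.2881 0.025 ]
[0.4121 0.2533 0.0208] 0.0021102198362200415 [0.413  0.2533 0.025 ] [0.4095 0.2538 0.025 ]
[0.3992 0.3508 0.0195] 0.0014233173223524153 [0.3999 0.3499 0.025 ] [0.3963 0.3512 0.025 ]
[0.5278 0.3186 0.0209] [0.5281 0.3182 0.025 ]
```

Emit:
{"api": "move_arm", "payload": {"steps": [[8.7, 1.7, -3.2, 0, 0, 0, 0], [8.7, 1.7, -3.2, 0, 0, 0, 0], [8.7, 1.7, -3.2, 0, 0, 0, 0], [8.7, 1.7, -3.2, 0, 0, 0, 0], [8.7, 1.7, -3.2, 0, 0, 0, 0]]}}

```text
time_s: 22.85
tool_pos: [0.5383, -0.1574, 0.2821]
tool_rot: [-180.0, 0.2, -5.4]
force: [0.2, -0.0, 0.6]
grip_width: 0.0871
```

Emit:
{"api": "move_arm", "payload": {"steps": [[8.7, 1.7, -3.2, 0, 0, 0, 0], [8.7, 1.7, -3.2, 0, 0, 0, 0], [8.7, 1.6, -3.2, 0, 0, 0, 0], [8.7, 0, 0, 0, 0, 0, -0.1], [8.7, 0, 0, 0, 0, 0, -0.12]]}}

```text
time_s: 23.27
tool_pos: [0.5973, -0.0642, 0.2816]
tool_rot: [-179.8, 0.2, 7.8]
force: [0.1, -0.3, -0.3]
grip_width: 0.0869
```

Emit:
{"api": "move_arm", "payload": {"steps": [[8.7, 0, 0, 0, 0, 0, -0.12], [8.7, 0, 0, 0, 0, 0, -0.12], [8.7, 0, 0, 0, 0, 0, -0.12], [8.7, 0, 0, 0, 0, 0, -0.12], [8.7, 0, 0, 0, 0, 0, -0.12]]}}

```text
time_s: 23.68
tool_pos: [0.5964, -0.0681, 0.2817]
tool_rot: [-179.8, 0.1, 41.9]
force: [0.2, -0.5, -0.2]
grip_width: 0.0873
```

Emit:
{"api": "move_arm", "payload": {"steps": [[8.7, 0, 0, 0, 0, 0, -0.12], [8.7, 0, 0, 0, 0, 0, -0.12], [8.7, 0, 0, 0, 0, 0, -0.12], [8.7, 0, 0, 0, 0, 0, -0.12], [8.7, 0, 0, 0, 0, 0, -0.12]]}}

```text
time_s: 24.1
tool_pos: [0.5964, -0.0681, 0.2818]
tool_rot: [-179.8, 0.0, 76.3]
force: [-0.7, 0.7, 0.4]
grip_width: 0.0866
```

Emit:
{"api": "move_arm", "payload": {"steps": [[8.7, 0, 0, 0, 0, 0, -0.12], [8.7, 0, 0, 0, 0, 0, 0], [8.7, 0, 0, 0, 0, 0, 0]]}}

```text
time_s: 24.35
tool_pos: [0.5967, -0.0682, 0.2824]
tool_rot: [-179.8, -0.0, 82.7]
force: [-0.5, 0.1, 0.6]
grip_width: 0.087
```

Emit:
{"api": "move_arm", "payload": {"steps": [[8.7, 0.25, 0.35, 0, 0, 0, -0.033], [8.7, 0, 0, 2, 0, 0, 0], [8.7, 0, 0, 2.5, 0, 0, 0], [8.7, 0, 0, 1.5, 0, 0, 0], [8.7, 0, 0, 0, 0, 0, 0]]}}

```text
time_s: 24.77
tool_pos: [0.599, -0.0661, 0.2199]
tool_rot: [-179.6, -0.0, 84.7]
force: [-0.1, -1.5, -0.6]
grip_width: 0.087
```

Run:
```python
from h import *
np.set_printoptions(precision=4,suppress=True)
s=Cam("side");zoom(s,260,80,220,170,3.6,"pics/d1.png")
t=Cam("top");zoom(t,260,140,240,160,3.3,"pics/d1t.png")
o=env.get_obs();print(o["tool_pos"],o["tool_rot"],o["force"],o["qpos"])
```

```text
[ 0.601  -0.0659  0.2238] [-179.9433   -0.0182   84.7237] [-0.713  -0.1651  0.6962] [ 38.9435  18.4521 -43.0516  90.5677  12.8329  76.1258 -11.0178]
```

View pics/d1.png

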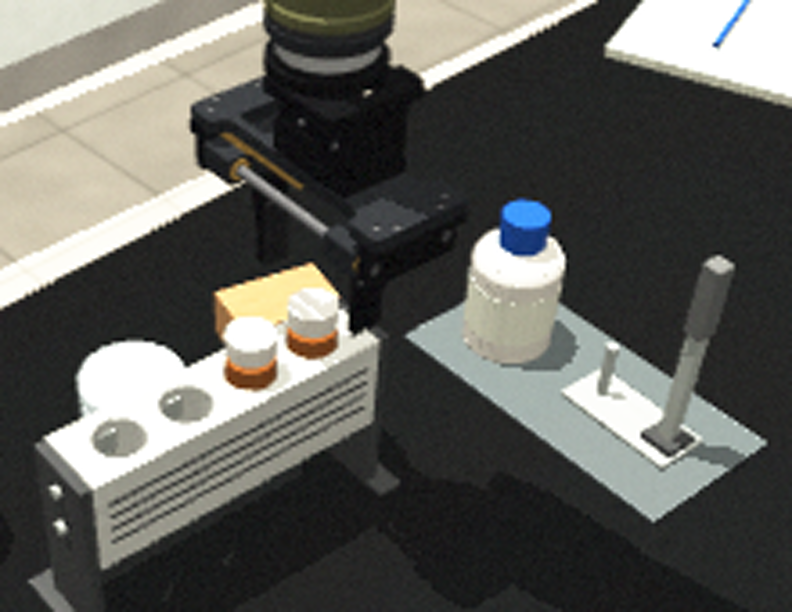

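Emit:
{"api": "move_arm", "payload": {"steps": [[8.7, 0, 0, 1.5, 0, 0, 0], [8.7, 0, 0, 1.5, 0, 0, 0], [8.7, 0, 0, 1.0, 0, 0, 0], [8.7, 0, 0, 0.3, 0, 0, 0], [8.7, 0, 0, 0, 0, 0, 0]]}}

```text
time_s: 25.28
tool_pos: [0.6011, -0.0661, 0.181]
tool_rot: [-180.0, -0.0, 84.7]
force: [0.3, -0.8, 0.7]
grip_width: 0.087
```

Emit:
{"api": "move_arm", "payload": {"steps": [[8.7, 0, 0, 0, 0, 0, 0], [8.7, 0, 0, 0, 0, 0, 0], [8.7, 0, 0, 0, 0, 0, 0]], "force": 25}}

```text
time_s: 25.53
tool_pos: [0.6017, -0.0661, 0.182]
tool_rot: [179.9, 0.0, 84.7]
force: [1.3, 0.3, 0.3]
grip_width: 0.087
```

Emit:
{"api": "move_arm", "payload": {"steps": [[3, 0, 0, 0.1, 0, 0, 0], [3, 0, 0, 0, 0, 0, 0], [3, 0, 0, 0, 0, 0, 0], [3, 0, 0, 0, 0, 0, 0], [3, 0, 0, 0, 0, 0, 0]]}}

```text
time_s: 25.95
tool_pos: [0.6011, -0.0661, 0.1801]
tool_rot: [-180.0, 0.0, 84.7]
force: [0.7, 0.3, -0.4]
grip_width: 0.0617
```

Emit:
{"api": "move_arm", "payload": {"steps": [[3, 0, 0, 0, 0, 0, 0], [3, 0, 0, 0, 0, 0, 0], [3, 0, 0, 0, 0, 0, 0], [3, 0, 0, 0, 0, 0, 0], [3, 0, 0, 0, 0, 0, 0]]}}

```text
time_s: 26.37
tool_pos: [0.6005, -0.0661, 0.1799]
tool_rot: [-179.9, 0.0, 84.7]
force: [-2.3, 0.2, 0.8]
grip_width: 0.0353
```

Emit:
{"api": "move_arm", "payload": {"steps": [[3, 0, 0, -0.5, 0, 0, 0], [3, 0, 0, -0.8, 0, 0, 0], [3, 0, 0, -1, 0, 0, 0], [3, 0, 0, -1, 0, 0, 0], [3, 0, 0, -1, 0, 0, 0]]}}

```text
time_s: 26.78
tool_pos: [0.6016, -0.066, 0.2249]
tool_rot: [179.9, 0.0, 84.7]
force: [0.2, -0.2, 0.1]
grip_width: 0.0357
```

Emit:
{"api": "move_arm", "payload": {"steps": [[3, 0, 0, -1, 0, 0, 0], [3, 0, 0, -2, 0, 0, 0], [3, 0, 0, -2, 0, 0, 0], [3, 0, 0, -2, 0, 0, 0], [3, 0, 0, 0, 0, 0, 0]]}}

```text
time_s: 27.2
tool_pos: [0.6033, -0.0657, 0.2988]
tool_rot: [179.5, 0.0, 84.7]
force: [0.7, 1.9, 0.0]
grip_width: 0.0357
```

Run:
```python
from h import *
np.set_printoptions(precision=4,suppress=True)
s=Cam("side");zoom(s,220,60,220,170,3.6,"pics/d2.png")
o=env.get_obs();print(o["tool_pos"],o["tool_rot"],o["force"],o["qpos"])
```

```text
[ 0.6026 -0.0657  0.2965] [179.6635   0.0263  84.7383] [ 0.4425 -0.2281 -0.9347] [ 39.2216  16.2548 -43.6628  84.5202  11.2952  83.364   -9.794 ]
```

View pics/d2.png

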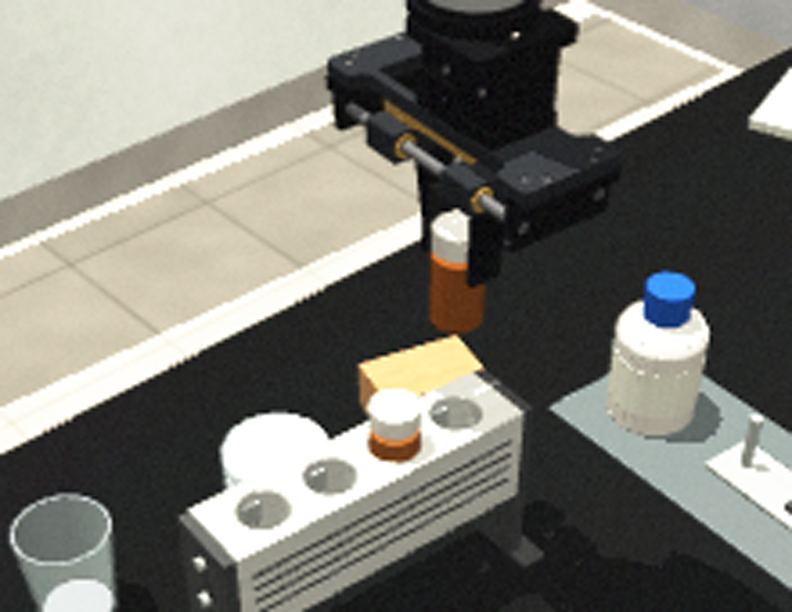

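Emit:
{"api": "move_arm", "payload": {"steps": [[3, 2, -0.3, 0, 0, 0, 0], [3, 3, -0.5, 0, 0, 0, 0], [3, 3, -0.5, 0, 0, 0, 0], [3, 3, -0.5, 0, 0, 0, 0], [3, 3, -0.5, 0, 0, 0, 0]]}}

```text
time_s: 27.67
tool_pos: [0.5904, 0.0765, 0.2924]
tool_rot: [-180.0, 0.0, 84.7]
force: [-0.6, 0.4, -1.1]
grip_width: 0.0354
```

Run:
```python
from h import *
np.set_printoptions(precision=4,suppress=True)
o=env.get_obs();print(o["tool_pos"],o["tool_rot"],o["force"],o["qpos"])
```

```text
[0.5904 0.0765 0.2924] [-179.9526    0.0267   84.7018] [-0.5685  0.3894 -1.1098] [ 29.1246  15.9824 -47.5124  86.0251  11.805   83.2263 -23.9827]
```

Emit:
{"api": "move_arm", "payload": {"steps": [[3, 3, -0.4, 0, 0, 0, 0], [3, 3, -0.4, 0, 0, 0, 0], [3, 3, -0.5, 0, 0, 0, 0], [3, 3, -0.5, 0, 0, 0, 0], [3, 3, -0.5, 0, 0, 0, 0]]}}

```text
time_s: 28.08
tool_pos: [0.5814, 0.228, 0.2923]
tool_rot: [-180.0, 0.0, 84.7]
force: [0.9, 0.5, -0.3]
grip_width: 0.0355
```

Emit:
{"api": "move_arm", "payload": {"steps": [[3, 3, -0.5, 0, 0, 0, 0], [3, 3, -0.5, 0, 0, 0, 0], [3, 2, -0.2, 0, 0, 0, 0], [3, 1, 0, 0, 0, 0, 0], [3, 0, 0, 0, 0, 0, 0]]}}

```text
time_s: 28.5
tool_pos: [0.5769, 0.3203, 0.2922]
tool_rot: [-179.9, -0.0, 85.0]
force: [-0.6, 0.2, -0.6]
grip_width: 0.0355
```

Run:
```python
from h import *
np.set_printoptions(precision=4,suppress=True)
o=env.get_obs();print(o["tool_pos"],o["tool_rot"],o["force"],o["qpos"])
```

```text
[0.5769 0.3203 0.2922] [-179.9014   -0.0453   84.9803] [-0.5937  0.2336 -0.5807] [  4.0452  26.0375 -50.1428  76.2194  19.6236  86.6365 -49.2872]
```

Descend (TCP about 0.072 at contact).

Emit:
{"api": "move_arm", "payload": {"steps": [[3, 0.4, 0, 2.5, 0, 0, 0], [3, 0, 0, 4, 0, 0, 0], [3, 0, 0, 4, 0, 0, 0], [3, 0, 0, 4, 0, 0, 0], [3, 0, 0, 3, 0, 0, 0]]}}

```text
time_s: 28.92
tool_pos: [0.5786, 0.3175, 0.1142]
tool_rot: [-179.9, 0.2, 84.6]
force: [-0.1, -1.0, -1.2]
grip_width: 0.0351
```

Emit:
{"api": "move_arm", "payload": {"steps": [[3, 0, 0, 2, 0, 0, 0], [3, 0, 0, 0.8, 0, 0, 0], [3, 0, 0, 0, 0, 0, 0], [3, 0, 0, 0, 0, 0, 0]]}}

```text
time_s: 29.25
tool_pos: [0.5796, 0.3206, 0.0908]
tool_rot: [180.0, 0.0, 84.6]
force: [0.4, 1.0, -0.1]
grip_width: 0.035
```

Run:
```python
from h import *
np.set_printoptions(precision=4,suppress=True)
s=Cam("side");zoom(s,150,200,220,170,3.6,"pics/d3.png")
t=Cam("top");zoom(t,130,120,200,180,3.3,"pics/d3t.png")
o=env.get_obs();print(o["tool_pos"],o["tool_rot"],o["force"],o["qpos"])
```

```text
[0.58   0.3218 0.0923] [179.8279  -0.0942  84.6771] [-0.1317 -0.4722  0.126 ] [  2.5744  34.02   -46.1823  89.7652  26.0171  67.2432 -54.1765]
```

View pics/d3.png

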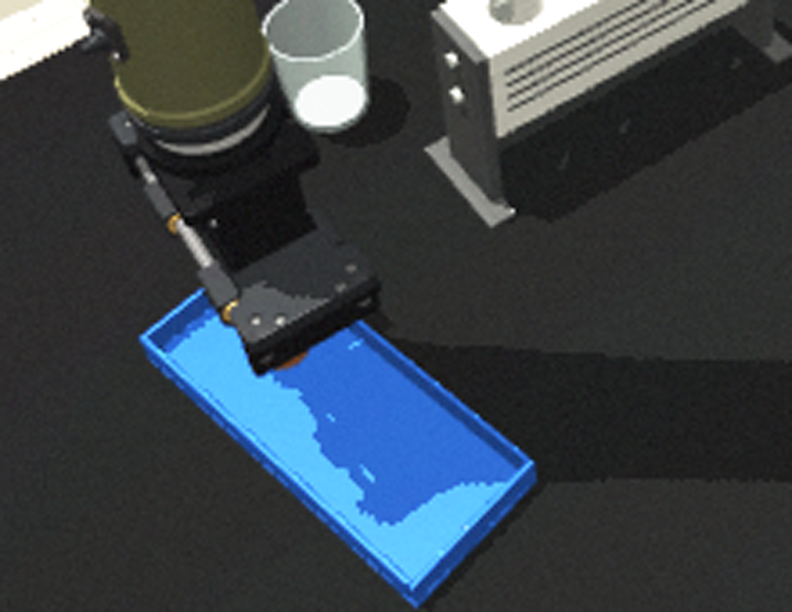

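View pics/d3t.png

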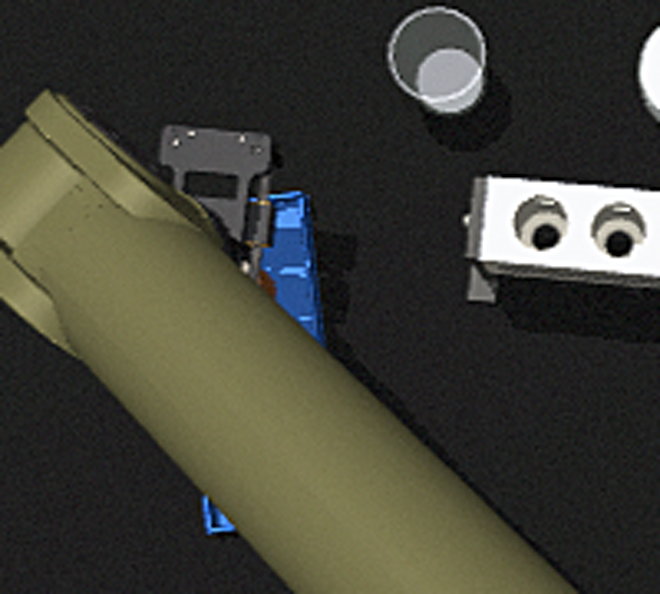

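Emit:
{"api": "move_arm", "payload": {"steps": [[3, 0.4, 0, 0.4, 0, 0, 0], [3, 0, 0, 0.5, 0, 0, 0], [3, 0, 0, 0.4, 0, 0, 0], [3, 0, 0, 0, 0, 0, 0], [3, 0, 0, 0, 0, 0, 0]]}}

```text
time_s: 29.77
tool_pos: [0.5787, 0.3254, 0.0766]
tool_rot: [-180.0, 0.0, 84.7]
force: [0.5, 0.8, -0.6]
grip_width: 0.0352
```

Emit:
{"api": "move_arm", "payload": {"steps": [[3, 0, 0, 0.2, 0, 0, 0], [3, 0, 0, 0.2, 0, 0, 0], [3, 0, 0, 0, 0, 0, 0], [3, 0, 0, 0, 0, 0, 0]]}}

```text
time_s: 30.1
tool_pos: [0.5789, 0.3255, 0.0728]
tool_rot: [-180.0, 0.0, 84.7]
force: [0.4, -0.1, -0.0]
grip_width: 0.0353
```

Emit:
{"api": "move_arm", "payload": {"steps": [[3, 0, 0, 0.1, 0, 0, 0], [3, 0, 0, 0, 0, 0, 0], [3, 0, 0, 0, 0, 0, 0]]}}

```text
time_s: 30.35
tool_pos: [0.5791, 0.3257, 0.0723]
tool_rot: [180.0, -0.0, 84.7]
force: [0.0, 0.7, 0.4]
grip_width: 0.0355
```

Emit:
{"api": "move_arm", "payload": {"steps": [[3, 0, 0, 0.1, 0, 0, 0], [3, 0, 0, 0, 0, 0, 0], [3, 0, 0, 0, 0, 0, 0]]}}

```text
time_s: 30.6
tool_pos: [0.5791, 0.3259, 0.0722]
tool_rot: [180.0, -0.0, 84.7]
force: [-0.9, -1.2, 6.1]
grip_width: 0.0352
```

Contact; I'll release and rise.

Emit:
{"api": "move_arm", "payload": {"steps": [[6, 0, 0, -0.1, 0, 0, 0], [6, 0, 0, 0, 0, 0, 0], [6, 0, 0, 0, 0, 0, 0], [6, 0, 0, 0, 0, 0, 0], [6, 0, 0, 0, 0, 0, 0]]}}

```text
time_s: 31.02
tool_pos: [0.5789, 0.3255, 0.0717]
tool_rot: [-180.0, 0.0, 84.7]
force: [-0.0, -0.4, 0.1]
grip_width: 0.0574
```

Emit:
{"api": "move_arm", "payload": {"steps": [[7, 0, 0, -1, 0, 0, 0], [7, 0, 0, -2, 0, 0, 0], [7, 0, 0, -4, 0, 0, 0], [7, 0, 0, -4, 0, 0, 0], [7, 0, 0, -4, 0, 0, 0]]}}

```text
time_s: 31.43
tool_pos: [0.5785, 0.3256, 0.2241]
tool_rot: [-180.0, -0.0, 84.8]
force: [1.1, -0.5, 0.3]
grip_width: 0.0695
```

Emit:
{"api": "move_arm", "payload": {"steps": [[8.7, 0, 0, -4, 0, 0, 0], [8.7, 0, 0, -3, 0, 0, 0], [8.7, -2, 0, 0, 0, 0, 0], [8.7, -4, 0, 0, 0, 0, 0], [8.7, -4, 0, 0, 0, 0, 0]]}}

```text
time_s: 31.85
tool_pos: [0.5689, 0.2273, 0.2933]
tool_rot: [179.9, -0.1, 85.0]
force: [0.7, -1.5, 0.3]
grip_width: 0.0855
```

Run:
```python
from h import *
np.set_printoptions(precision=4,suppress=True)
s=Cam("side");cv2.imwrite("pics/d4.png",s.img[:,:,::-1])
t=Cam("top");cv2.imwrite("pics/d4t.png",t.img[:,:,::-1])
o=env.get_obs();print(o["tool_pos"],o["tool_rot"],o["force"],o["qpos"])
```

```text
[0.572  0.2169 0.2925] [179.8693   0.3649  84.06  ] [ 0.6986 -0.7003 -0.5785] [ 16.2986  19.1857 -50.4797  83.5816  15.1294  84.267  -40.0858]
```

View pics/d4.png

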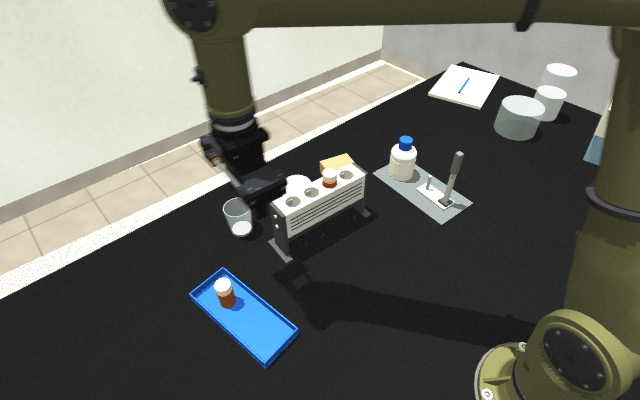

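View pics/d4t.png

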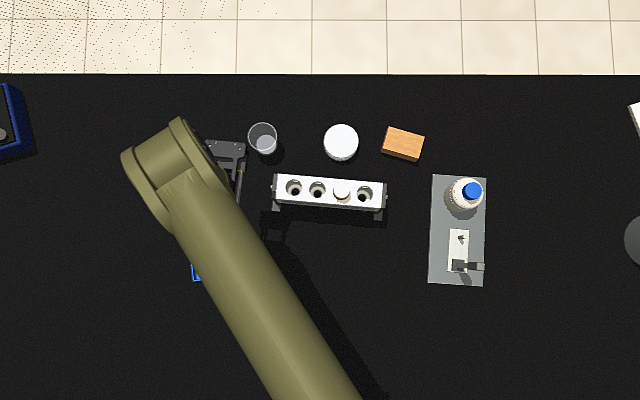

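Jar 1 stands upright in the tray (side px 225,292), with bottle and tool unchanged. Next is jar 2.

Emit:
{"api": "move_arm", "payload": {"steps": [[8.7, -3.5, 0.7, 0, 0, 0, 0], [8.7, -3.5, 0.8, 0, 0, 0, 0], [8.7, -3.5, 0.8, 0, 0, 0, 0], [8.7, -3.5, 0.8, 0, 0, 0, 0], [8.7, -3.5, 0.8, 0, 0, 0, 0]]}}

```text
time_s: 32.37
tool_pos: [0.5925, 0.0468, 0.2929]
tool_rot: [179.9, 0.0, 84.7]
force: [0.9, 0.5, -0.6]
grip_width: 0.0872
```

Emit:
{"api": "move_arm", "payload": {"steps": [[8.7, -3, 0.9, 0, 0, 0, 0], [8.7, -1.5, 0.6, 0, 0, 0, 0], [8.7, 0, 0, 0, 0, 0, 0], [8.7, 0, 0, 0, 0, 0, 0]]}}

```text
time_s: 32.7
tool_pos: [0.6034, 0.0025, 0.2921]
tool_rot: [-180.0, -0.1, 84.7]
force: [-0.1, 0.8, 1.0]
grip_width: 0.0868
```

Emit:
{"api": "move_arm", "payload": {"steps": [[8.7, -1.4, 0.3, 1, 0, 0, 0], [8.7, 0, 0, 2, 0, 0, 0], [8.7, 0, 0, 2, 0, 0, 0], [8.7, 0, 0, 1, 0, 0, 0], [8.7, 0, 0, 0, 0, 0, 0]]}}

```text
time_s: 33.12
tool_pos: [0.6033, -0.011, 0.2291]
tool_rot: [-179.7, -0.0, 84.9]
force: [-0.3, 0.2, 0.1]
grip_width: 0.0873
```

Run:
```python
from h import *
np.set_printoptions(precision=4,suppress=True)
s=Cam("side");zoom(s,230,80,220,170,3.6,"pics/e1.png")
o=env.get_obs();print(o["tool_pos"],o["tool_rot"],o["force"],o["qpos"])
```

```text
[ 0.6042 -0.0111  0.2309] [-179.8565   -0.013    84.8608] [-0.3684  0.212   0.2327] [ 35.2721  18.6993 -45.1111  89.9475  13.4272  77.1081 -16.506 ]
```

View pics/e1.png

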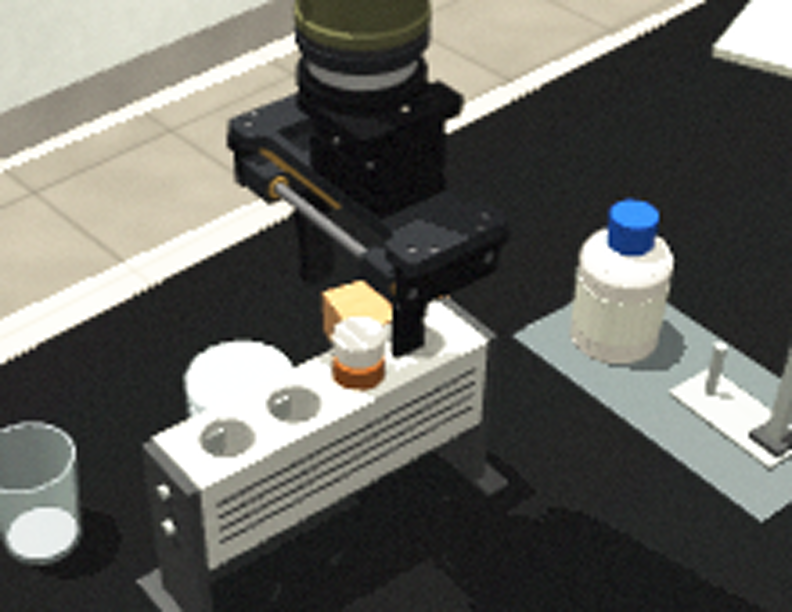

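Aligned over jar 2. I'll descend 5 cm and close.

Emit:
{"api": "move_arm", "payload": {"steps": [[8.7, 0, 0.1, 1.5, 0, 0, 0], [8.7, 0, 0, 1.5, 0, 0, 0], [8.7, 0, 0, 1.2, 0, 0, 0], [8.7, 0, 0, 0.8, 0, 0, 0], [8.7, 0, 0, 0, 0, 0, 0]]}}

```text
time_s: 33.58
tool_pos: [0.6053, -0.0121, 0.1808]
tool_rot: [-179.9, 0.0, 84.8]
force: [-0.2, -0.6, 0.2]
grip_width: 0.0868
```

Emit:
{"api": "move_arm", "payload": {"steps": [[3, 0, 0, 0, 0, 0, 0], [3, 0, 0, 0, 0, 0, 0], [3, 0, 0, 0, 0, 0, 0], [3, 0, 0, 0, 0, 0, 0], [3, 0, 0, 0, 0, 0, 0]]}}

```text
time_s: 34.0
tool_pos: [0.6063, -0.0123, 0.1826]
tool_rot: [179.9, 0.0, 84.7]
force: [-0.5, -0.4, 0.0]
grip_width: 0.0615
```

Emit:
{"api": "move_arm", "payload": {"steps": [[3, 0, 0, 0, 0, 0, 0], [3, 0, 0, 0, 0, 0, 0], [3, 0, 0, 0, 0, 0, 0], [3, 0, 0, 0, 0, 0, 0], [3, 0, 0, 0, 0, 0, 0]]}}

```text
time_s: 34.42
tool_pos: [0.6055, -0.0123, 0.1819]
tool_rot: [-179.9, 0.0, 84.7]
force: [-2.1, 0.5, 1.1]
grip_width: 0.0352
```

Emit:
{"api": "move_arm", "payload": {"steps": [[3, 0, 0, -0.5, 0, 0, 0], [3, 0, 0, -0.8, 0, 0, 0], [3, 0, 0, -1, 0, 0, 0], [3, 0, 0, -1, 0, 0, 0], [3, 0, 0, -1, 0, 0, 0]]}}

```text
time_s: 34.83
tool_pos: [0.6065, -0.0122, 0.2269]
tool_rot: [179.9, -0.0, 84.7]
force: [0.9, -0.9, -0.1]
grip_width: 0.0349
```

Emit:
{"api": "move_arm", "payload": {"steps": [[3, 0, 0, -1, 0, 0, 0], [3, 0, 0, -2, 0, 0, 0], [3, 0, 0, -2, 0, 0, 0], [3, 0, 0, -1.5, 0, 0, 0], [3, 0, 0, 0, 0, 0, 0]]}}

```text
time_s: 35.25
tool_pos: [0.608, -0.0118, 0.2949]
tool_rot: [179.6, -0.0, 84.7]
force: [-1.1, 0.4, 0.0]
grip_width: 0.0356
```

Run:
```python
from h import *
np.set_printoptions(precision=4,suppress=True)
s=Cam("side");zoom(s,180,60,260,170,3,"pics/e2.png")
o=env.get_obs();print(o["tool_pos"],o["tool_rot"],o["force"],o["qpos"])
```

```text
[ 0.6072 -0.0119  0.2927] [179.7279   0.0016  84.7348] [-0.2757 -0.1073  0.3268] [ 35.4517  16.9927 -45.5941  84.598   12.2056  83.2178 -15.5357]
```

View pics/e2.png

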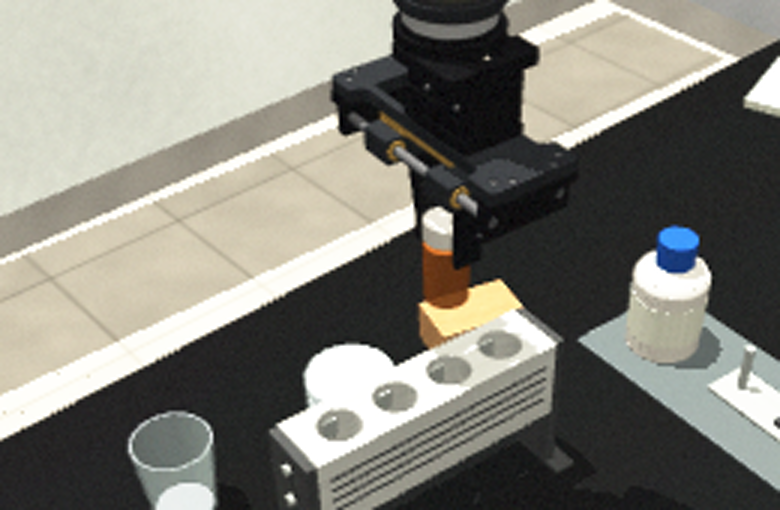

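Emit:
{"api": "move_arm", "payload": {"steps": [[3, 2, -1, 0, 0, 0, 0], [3, 3, -1.5, 0, 0, 0, 0], [3, 3, -1.5, 0, 0, 0, 0], [3, 3, -1.5, 0, 0, 0, 0], [3, 3, -1.5, 0, 0, 0, 0]]}}

```text
time_s: 35.72
tool_pos: [0.548, 0.1346, 0.289]
tool_rot: [-179.9, 0.0, 84.7]
force: [-0.3, 0.3, -0.9]
grip_width: 0.0356
```

Emit:
{"api": "move_arm", "payload": {"steps": [[3, 3, -1.5, 0, 0, 0, 0], [3, 3, -1.5, 0, 0, 0, 0], [3, 3, -1.5, 0, 0, 0, 0], [3, 3, -1.6, 0, 0, 0, 0], [3, 3, -1.6, 0, 0, 0, 0]]}}

```text
time_s: 36.13
tool_pos: [0.4852, 0.2908, 0.2891]
tool_rot: [-180.0, 0.1, 84.7]
force: [-0.2, -0.7, -0.7]
grip_width: 0.0357
```

Emit:
{"api": "move_arm", "payload": {"steps": [[3, 2, -1, 0, 0, 0, 0], [3, 0, 0, 0, 0, 0, 0], [3, 0, 0, 0, 0, 0, 0]]}}

```text
time_s: 36.38
tool_pos: [0.4768, 0.3121, 0.2893]
tool_rot: [-179.9, 0.0, 85.0]
force: [0.3, -0.0, 0.8]
grip_width: 0.0359
```

Descend from 0.289 to about 0.085.

Emit:
{"api": "move_arm", "payload": {"steps": [[3, 0, 0, 2.5, 0, 0, 0], [3, 0, 0, 4, 0, 0, 0], [3, 0, 0, 4, 0, 0, 0], [3, 0, 0, 4, 0, 0, 0], [3, 0, 0, 3, 0, 0, 0]]}}

```text
time_s: 36.8
tool_pos: [0.478, 0.3072, 0.111]
tool_rot: [-179.9, 0.2, 84.6]
force: [0.8, -0.1, -0.8]
grip_width: 0.0355
```

Emit:
{"api": "move_arm", "payload": {"steps": [[3, 0, 0, 1.5, 0, 0, 0], [3, 0, 0, 0.5, 0, 0, 0], [3, 0, 0, 0, 0, 0, 0], [3, 0, 0, 0, 0, 0, 0]]}}

```text
time_s: 37.13
tool_pos: [0.4792, 0.3102, 0.0957]
tool_rot: [180.0, -0.0, 84.6]
force: [0.4, 0.4, -0.8]
grip_width: 0.0355
```

Run:
```python
from h import *
np.set_printoptions(precision=4,suppress=True)
s=Cam("side");zoom(s,150,200,220,170,3.6,"pics/e3.png")
o=env.get_obs();print(o["tool_pos"],o["tool_rot"],o["force"],o["qpos"])
```

```text
[0.4794 0.3108 0.0964] [179.8882  -0.0597  84.6636] [ 0.6898  0.6839 -0.2981] [  7.4222  24.1717 -51.6774 103.0793  21.1994  62.9026 -56.9887]
```

View pics/e3.png

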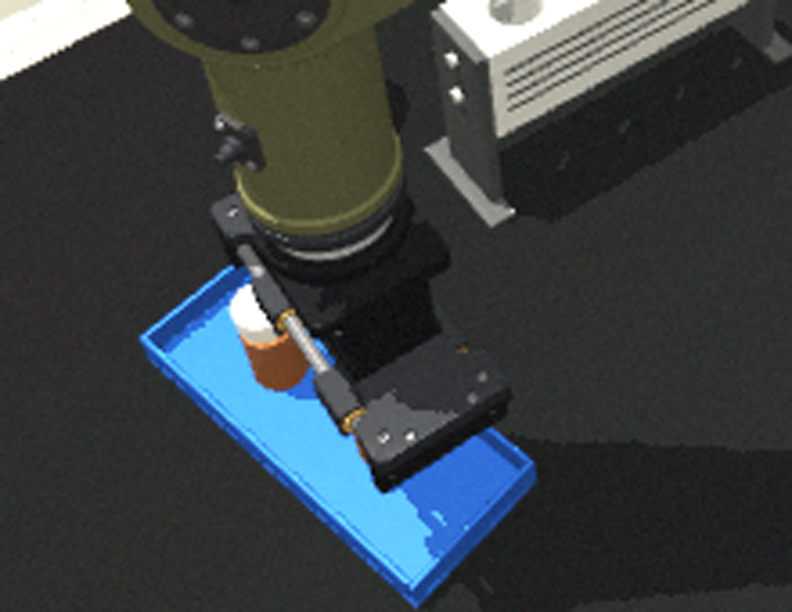

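Emit:
{"api": "move_arm", "payload": {"steps": [[3, 0, 0, 0.7, 0, 0, 0], [3, 0, 0, 0.7, 0, 0, 0], [3, 0, 0, 0.4, 0, 0, 0], [3, 0, 0, 0, 0, 0, 0], [3, 0, 0, 0, 0, 0, 0]]}}

```text
time_s: 37.6
tool_pos: [0.478, 0.3107, 0.0767]
tool_rot: [-180.0, 0.0, 84.7]
force: [0.2, 0.3, -0.3]
grip_width: 0.0354
```

Emit:
{"api": "move_arm", "payload": {"steps": [[3, 0, 0, 0.2, 0, 0, 0], [3, 0, 0, 0.15, 0, 0, 0], [3, 0, 0, 0, 0, 0, 0], [3, 0, 0, 0, 0, 0, 0]]}}

```text
time_s: 37.93
tool_pos: [0.4783, 0.3109, 0.0736]
tool_rot: [180.0, -0.0, 84.7]
force: [0.6, 0.5, -0.5]
grip_width: 0.0352
```

Emit:
{"api": "move_arm", "payload": {"steps": [[3, 0, 0, 0.1, 0, 0, 0], [3, 0, 0, 0, 0, 0, 0], [3, 0, 0, 0, 0, 0, 0]]}}

```text
time_s: 38.18
tool_pos: [0.4783, 0.3112, 0.0735]
tool_rot: [180.0, -0.0, 84.7]
force: [-2.3, -1.2, 5.9]
grip_width: 0.0354
```

Emit:
{"api": "move_arm", "payload": {"steps": [[3, 0, 0, 0.1, 0, 0, 0], [3, 0, 0, 0, 0, 0, 0], [3, 0, 0, 0, 0, 0, 0]]}}

```text
time_s: 38.43
tool_pos: [0.4783, 0.3114, 0.0735]
tool_rot: [179.9, 0.0, 84.7]
force: [-3.3, -2.7, 12.0]
grip_width: 0.0355
```

Emit:
{"api": "move_arm", "payload": {"steps": [[6, 0, 0, -0.2, 0, 0, 0], [6, 0, 0, 0, 0, 0, 0], [6, 0, 0, 0, 0, 0, 0], [6, 0, 0, 0, 0, 0, 0], [6, 0, 0, 0, 0, 0, 0]]}}

```text
time_s: 38.85
tool_pos: [0.4781, 0.3106, 0.0731]
tool_rot: [-180.0, 0.0, 84.7]
force: [0.5, 0.6, -0.2]
grip_width: 0.0573
```

Emit:
{"api": "move_arm", "payload": {"steps": [[6, 0, 0, -1, 0, 0, 0], [6, 0, 0, -2, 0, 0, 0], [6, 0, 0, -4, 0, 0, 0], [6, 0, 0, -4, 0, 0, 0], [6, 0, 0, -4, 0, 0, 0]]}}

```text
time_s: 39.27
tool_pos: [0.4776, 0.3109, 0.2256]
tool_rot: [-180.0, 0.0, 84.8]
force: [0.6, 0.5, 0.1]
grip_width: 0.0599
```

Emit:
{"api": "move_arm", "payload": {"steps": [[6, 0, 0, -4, 0, 0, 0], [6, 0, 0, -3, 0, 0, 0], [6, -4, 0, 0, 0, 0, 0], [6, -4, 0, 0, 0, 0, 0], [6, -4, 0, 0, 0, 0, 0]]}}

```text
time_s: 39.68
tool_pos: [0.4666, 0.1914, 0.2945]
tool_rot: [179.9, -0.0, 84.9]
force: [0.7, -0.3, -0.5]
grip_width: 0.06
```

Emit:
{"api": "move_arm", "payload": {"steps": [[6, -4, 0, 0, 0, 0, 0], [6, -4, 0, 0, 0, 0, 0], [6, -4, 0, 0, 0, 0, 0], [6, -3, 0, 0, 0, 0, 0], [6, 0, 0, 0, 0, 0, 0]]}}

```text
time_s: 40.1
tool_pos: [0.4528, 0.0345, 0.2939]
tool_rot: [180.0, 0.2, 84.1]
force: [0.3, 0.5, -0.2]
grip_width: 0.0596
```

Run:
```python
from h import *
np.set_printoptions(precision=4,suppress=True)
s=Cam("side");cv2.imwrite("pics/f.png",s.img[:,:,::-1]);zoom(s,170,250,150,130,4.5,"pics/fz.png")
t=Cam("top");cv2.imwrite("pics/ft.png",t.img[:,:,::-1])
o=env.get_obs();print(o["tool_pos"],o["tool_rot"],o["force"],o["qpos"])
```

```text
[0.4533 0.0411 0.294 ] [179.961    0.0064  84.5671] [-0.924   0.5259  1.0141] [ 38.301   -6.9615 -42.5208 103.8032  -4.7403  81.331   -8.7287]
```

View pics/f.png

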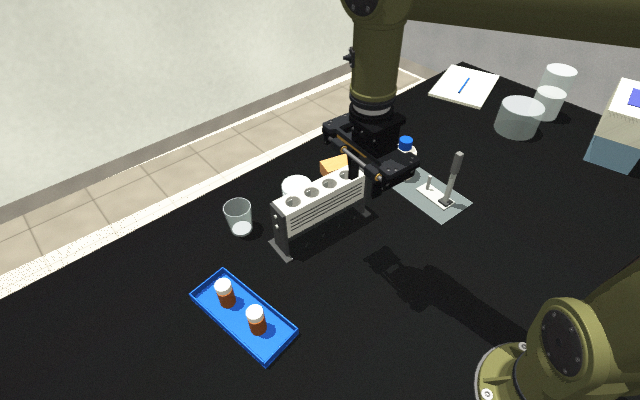

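View pics/ft.png

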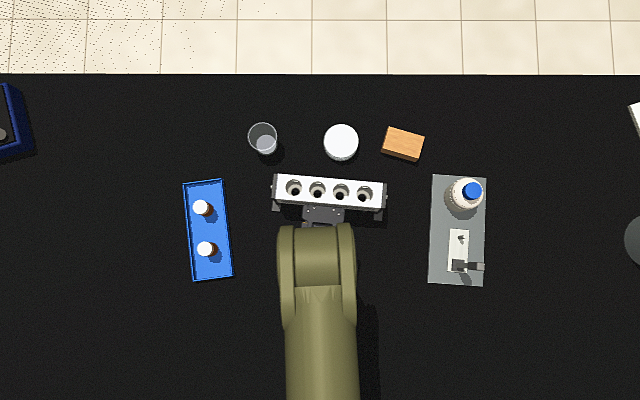

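View pics/fz.png

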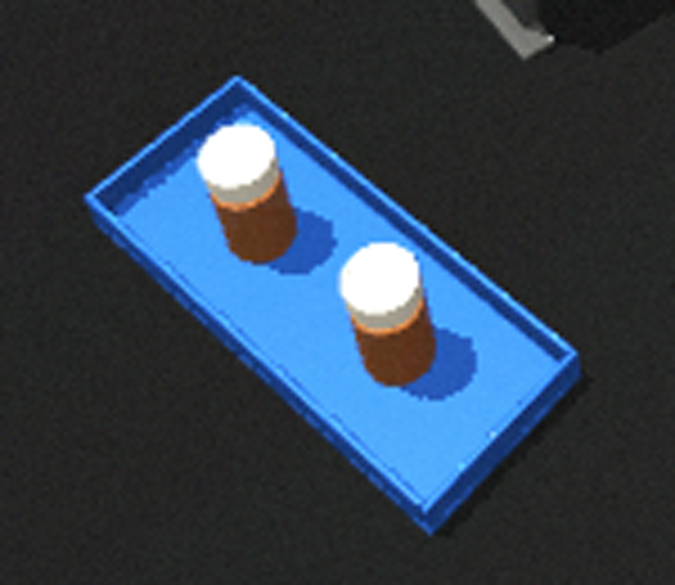

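Both jars stand upright in the tray (side px 226,292 and 256,319), all wells are empty, and the bottle and tool are on the mat. One numeric check before handing in.

Run:
```python
from h import *
np.set_printoptions(precision=4,suppress=True)
t=Cam("top");s=Cam("side")
S=lambda x,y:(170+x/4.5,250+y/4.5)
w=cv2.cvtColor(t.img,cv2.COLOR_RGB2HSV);m=(w[...,1]<60)&(w[...,2]>200);m2=np.zeros_like(m);m2[195:260,188:225]=m[195:260,188:225]
cs=[c[1] for c in comps(m2)];print(cs)
R=np.array([[.990,.140],[-.140,.990]])
for c,b in zip(cs,(S(236,157),S(380,280))):
    p,e=tri(t,c,s,b);print("captop",p,e,"tray local",R@(p[:2]-[.528,.3183]))
m=cv2.cvtColor(t.img,cv2.COLOR_RGB2GRAY)>185;m2=np.zeros_like(m);m2[222:280,440:480]=m[222:280,440:480]
ys,xs=np.nonzero(max(comps(m2),key=lambda q:q[0][4])[2])
r=cv2.minAreaRect(np.array([t.plane(p,.009)[:2] for p in np.c_[xs,ys]],np.float32));print("sole",r)
for n,P in(("sole",r[0]),("bottle",(.610,-.318))):
    d=np.array(P)-[.529,-.3155];print(n,"mat local",d@[.9976,-.068],d@[.068,.9976])
```

```text
[[199.65, 206.44], [204.1, 248.26]]
captop [0.5793 0.3264 0.072 ] 0.0029803760177185773 tray local [0.0519 0.0009]
captop [0.4782 0.3126 0.0718] 0.0032080525066332647 tray local [-0.0501  0.0014]
sole ((0.4761814475059509, -0.31441381573677063), (0.048893965780735016, 0.10834226757287979), 84.38897705078125)
sole mat local -0.05276564849796298 -0.002508084148597717
bottle mat local 0.08097559999999997 0.003013999999999996
```

```bash
python3 -c "
from cell import job
print(job.sign_off())"
```

```text
the job is handed in; nothing more can be done
None
```

The job is done and handed in, after about 40 s of the 210 s allowed; sign-off reported no verdict. Only wells 1 and 2 held jars. I moved the stock bottle to the far half of the mat and pushed both jars up about 34 mm with the push-out tool. I then stood the tool back on the near half of the mat and carried each jar to the tray.

**Last checks before hand-in**
- **Jars:** both look upright in the side view, at tray x of about +52 and −50 mm, with y within 2 mm of the centre line.
- **Bottle:** stands upright on the mat at about (+81, +3) mm from its centre.
- **Tool:** stands upright, the middle of its sole at about (−53, −3) mm from the mat's centre.
- **Bystanders:** the beaker, dishes and carton look unmoved in the pictures; I did not measure them.
- **Arm:** clear of everything, with nothing held.

**Disagreements**
- The side camera reads about 1 to 1.5 pixels off the top one. It put the jars' cap tops at 72 mm where 76 mm was expected, within 3 to 4 mm.
- The bottle's height in the grip, worked out from the picture, was about 9 mm off. It touched the mat early, and the wrist read about 25 N before I backed off and released.

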